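# Feel the play of three lever pivots, reject the worn one and tally the checks

## Task

Check the three lever pivots in the fixture for play, going from the left one to the right one: rock each lever sideways by its black pin, to its left stop and then to its right stop. One pivot is worn and rocks much further than the other two: once all are checked, lift it out and stand it upright in the middle of the red tray, leaving the two sound ones in their nests. Log the three checks on the green tally counter by pulling its red lever pin to the right through exactly three full strokes, letting it spring fully back after each, and do not disturb the glue bottle and the spanner.

Things in the scene. Friction and masses are not known exactly. Their poses are not given: they have to be found in the camera images.
- fixture: fixed aluminium plate 110 x 310 x 12 mm with three square nests in a row, a pivot in each. Origin: centre of its underside on the table; y runs along the row to the left; nest centres at x = 0, y = +105 (left), 0, -105 mm. Nests have 5 mm thick black walls, tops 20 mm over the table, and leave the pivot's foot 2 mm clearance all round
- pivot_a_center (a point): one of three look-alike lever pivots (which stands where varies), 0.4-0.7 kg: foot 64 x 64 x 7 mm; grey housing 46 x 46 mm, 7 to 44 mm above the foot's underside, grasped across two sides to lift; steel lever on top to 54 mm, hub to 60. Point: housing centre, 25.5 mm above the underside, which is 12 mm over the table in the nest; x along the lever, y left, z up
- pivot_a_pin (a point): middle of the upright black pin at the end of this pivot's lever: 16 mm diameter, 34 mm high (54 to 88 mm above the foot's underside; point at 71 mm), 65 mm from the lever's vertical axis through the housing centre; the lever points away from the robot (fixture +x)
- pivot_a_lever (a joint): angle of this lever about its vertical axis, rad, 0 = straight, + = pin to the left; turns freely (under 1 N at the pin) between two hidden hard stops and stays where left. Sound pivot: stops at about +-0.07 (pin moves 4 to 5 mm each way); worn pivot: about +-0.26 (17 mm each way)
- pivot_b_center (a point): one of three look-alike lever pivots (which stands where varies), 0.4-0.7 kg: foot 64 x 64 x 7 mm; grey housing 46 x 46 mm, 7 to 44 mm above the foot's underside, grasped across two sides to lift; steel lever on top to 54 mm, hub to 60. Point: housing centre, 25.5 mm above the underside, which is 12 mm over the table in the nest; x along the lever, y left, z up
- pivot_b_pin (a point): middle of the upright black pin at the end of this pivot's lever: 16 mm diameter, 34 mm high (54 to 88 mm above the foot's underside; point at 71 mm), 65 mm from the lever's vertical axis through the housing centre; the lever points away from the robot (fixture +x)
- pivot_b_lever (a joint): angle of this lever about its vertical axis, rad, 0 = straight, + = pin to the left; turns freely (under 1 N at the pin) between two hidden hard stops and stays where left. Sound pivot: stops at about +-0.07 (pin moves 4 to 5 mm each way); worn pivot: about +-0.26 (17 mm each way)
- pivot_c_center (a point): one of three look-alike lever pivots (which stands where varies), 0.4-0.7 kg: foot 64 x 64 x 7 mm; grey housing 46 x 46 mm, 7 to 44 mm above the foot's underside, grasped across two sides to lift; steel lever on top to 54 mm, hub to 60. Point: housing centre, 25.5 mm above the underside, which is 12 mm over the table in the nest; x along the lever, y left, z up
- pivot_c_pin (a point): middle of the upright black pin at the end of this pivot's lever: 16 mm diameter, 34 mm high (54 to 88 mm above the foot's underside; point at 71 mm), 65 mm from the lever's vertical axis through the housing centre; the lever points away from the robot (fixture +x)
- pivot_c_lever (a joint): angle of this lever about its vertical axis, rad, 0 = straight, + = pin to the left; turns freely (under 1 N at the pin) between two hidden hard stops and stays where left. Sound pivot: stops at about +-0.07 (pin moves 4 to 5 mm each way); worn pivot: about +-0.26 (17 mm each way)
- tray: red reject tray, fixed, 160 x 160 mm outside, 30 mm high, walls and floor 5 mm thick, empty. Origin: centre of its underside. A tall lathe stands to the right of it, in the space beyond x = 0.57 m and right of y = 0.03 m: keep arm and gripper clear of it, also on the way
- counter: tally counter, fixed: round green case 76 mm diameter, 56 mm high, on a dark foot 88 mm in diameter; white dial on top with ten marks and a covered red pointer. Origin: centre of the foot's underside, on the vertical axis of lever and pointer. The lever is on its -x side, towards the robot
- counter_pin (a point): middle (55 mm over the table) of the upright red pin at the end of the counter's lever: 14 mm diameter, 25 to 72 mm over the table, 68 mm from the counter's axis. The arm below it is at 15 to 25 mm
- counter_lever (a joint): counter lever angle, rad: 0 = rest (pin 0.375 to the left of the counter's -x line), 0.75 = end stop, pin 50 mm further right (counter's -y), almost straight. Resists with 1 to 5 N at the pin, springs back when let go. A ratchet moves the pointer one mark per stroke to the end stop; a short stroke makes no whole mark; the lever must come fully back for the next
- counter_wheel (a joint): angle of the counter's pointer, rad: 0 at the start; one mark = 0.628, so it reads 1.885 after three strokes. It cannot be turned back
- glue_bottle: bystander: white glue bottle with orange spout, 52 x 130 mm, standing. Origin: centre of its underside
- spanner: bystander: steel spanner 204 x 30 x 8 mm, lying flat. Origin: centre of its underside

How it is judged (in metres and radians):
On the way, in this order (a step that is already met when the one before it is completed fails the run):
1. the lever of the left pivot is rocked to its left stop (((y of pivot_a_center in the frame of fixture between 0.085 and 0.125 m and z of pivot_a_center in the frame of fixture below 0.05 m and value of joint pivot_a_lever above 0.0525 rad) or (y of pivot_b_center in the frame of fixture between 0.085 and 0.125 m and z of pivot_b_center in the frame of fixture below 0.05 m and value of joint pivot_b_lever above 0.0525 rad) or (y of pivot_c_center in the frame of fixture between 0.085 and 0.125 m and z of pivot_c_center in the frame of fixture below 0.05 m and value of joint pivot_c_lever above 0.195 rad))), for 0.04 s.
2. the lever of the left pivot is rocked to its right stop (((y of pivot_a_center in the frame of fixture between 0.085 and 0.125 m and z of pivot_a_center in the frame of fixture below 0.05 m and value of joint pivot_a_lever below -0.0525 rad) or (y of pivot_b_center in the frame of fixture between 0.085 and 0.125 m and z of pivot_b_center in the frame of fixture below 0.05 m and value of joint pivot_b_lever below -0.0525 rad) or (y of pivot_c_center in the frame of fixture between 0.085 and 0.125 m and z of pivot_c_center in the frame of fixture below 0.05 m and value of joint pivot_c_lever below -0.195 rad))), for 0.04 s.
3. the lever of the middle pivot is rocked to its left stop (((y of pivot_a_center in the frame of fixture between -0.02 and 0.02 m and z of pivot_a_center in the frame of fixture below 0.05 m and value of joint pivot_a_lever above 0.0525 rad) or (y of pivot_b_center in the frame of fixture between -0.02 and 0.02 m and z of pivot_b_center in the frame of fixture below 0.05 m and value of joint pivot_b_lever above 0.0525 rad) or (y of pivot_c_center in the frame of fixture between -0.02 and 0.02 m and z of pivot_c_center in the frame of fixture below 0.05 m and value of joint pivot_c_lever above 0.195 rad))), for 0.04 s.
4. the lever of the middle pivot is rocked to its right stop (((y of pivot_a_center in the frame of fixture between -0.02 and 0.02 m and z of pivot_a_center in the frame of fixture below 0.05 m and value of joint pivot_a_lever below -0.0525 rad) or (y of pivot_b_center in the frame of fixture between -0.02 and 0.02 m and z of pivot_b_center in the frame of fixture below 0.05 m and value of joint pivot_b_lever below -0.0525 rad) or (y of pivot_c_center in the frame of fixture between -0.02 and 0.02 m and z of pivot_c_center in the frame of fixture below 0.05 m and value of joint pivot_c_lever below -0.195 rad))), for 0.04 s.
5. the lever of the right pivot is rocked to its left stop (((y of pivot_a_center in the frame of fixture between -0.125 and -0.085 m and z of pivot_a_center in the frame of fixture below 0.05 m and value of joint pivot_a_lever above 0.0525 rad) or (y of pivot_b_center in the frame of fixture between -0.125 and -0.085 m and z of pivot_b_center in the frame of fixture below 0.05 m and value of joint pivot_b_lever above 0.0525 rad) or (y of pivot_c_center in the frame of fixture between -0.125 and -0.085 m and z of pivot_c_center in the frame of fixture below 0.05 m and value of joint pivot_c_lever above 0.195 rad))), for 0.04 s.
6. the lever of the right pivot is rocked to its right stop (((y of pivot_a_center in the frame of fixture between -0.125 and -0.085 m and z of pivot_a_center in the frame of fixture below 0.05 m and value of joint pivot_a_lever below -0.0525 rad) or (y of pivot_b_center in the frame of fixture between -0.125 and -0.085 m and z of pivot_b_center in the frame of fixture below 0.05 m and value of joint pivot_b_lever below -0.0525 rad) or (y of pivot_c_center in the frame of fixture between -0.125 and -0.085 m and z of pivot_c_center in the frame of fixture below 0.05 m and value of joint pivot_c_lever below -0.195 rad))), for 0.04 s.
7. the worn pivot stands in the red tray, let go (x of pivot_c_center in the frame of tray between -0.045 and 0.045 m and y of pivot_c_center in the frame of tray between -0.045 and 0.045 m and z of pivot_c_center in the frame of tray below 0.038 m and angle between pivot_c_center's own z axis and vertical below 0.1 rad and contact force between the fingers and pivot_c below 0.1 N), for 0.1 s.
At the end, for the whole second after the job is handed in: Worn pivot upright (0.1 rad) on the tray floor, its middle within 45 mm of the tray's along each side, let go, at rest; sound pivots upright in their nests, within 12 mm of their start; counter pointer three marks on (within 0.2 rad; a mark is 0.628) and its lever back (under 0.1 rad) (x of pivot_c_center in the frame of tray between -0.045 and 0.045 m and y of pivot_c_center in the frame of tray between -0.045 and 0.045 m and z of pivot_c_center in the frame of tray below 0.038 m and angle between each of pivot_c_center, pivot_a_center, pivot_b_center's own z axis and vertical below 0.1 rad and linear speed of pivot_c below 0.02 m/s and distance of each of pivot_a_center, pivot_b_center from where it was at the start of the episode below 0.012 m and value of joint counter_wheel between 1.685 and 2.085 rad and value of joint counter_lever below 0.1 rad); the robot touches nothing.
It fails at once if the glue bottle is moved by more than 25 mm (distance of glue_bottle from where it was at the start of the episode above 0.025 m).
It fails at once if the spanner is moved by more than 25 mm (distance of spanner from where it was at the start of the episode above 0.025 m).
It also fails if it takes over 72 s, if anything falls off the work surface, if the arm or the gripper's body presses on something with over 40 N, if the wrist force passes 120 N, or if a joint passes its speed limit or range.

## Robot

A 6-joint arm with a two-finger parallel gripper is mounted at the origin on a cart in front of the work surface, level with it; the furniture and walls round the work are solid. World frame = base frame: x ahead of the robot, y to its left, z up, the work surface at z = 0. Lengths are in mm, angles in rad, forces in N, time in s.
With the tool pointing down it reaches from about 300 to 775 mm from the base axis. Payload 14.6 kg.
Tool frame: the origin (TCP) lies between the finger pads; the fingertips stand 22 mm ahead of it and the grasp point (between the pads) lies 3 mm ahead of it (finger_overhang is the distance from the TCP to the fingertips, in mm); z points along the fingers, y is the direction in which the jaws open and shut (so a half turn about z gives the same grasp; the last joint's range is limited). The gripper opens to 94 mm and grips with 3 to 60 N. Pads are 16 mm wide; open, the fingers measure 119 mm over their backs; the gripper's body (75 mm by 177 mm) begins 78 mm behind the grasp point.
Start: joints at [-1.302, 0.3, 1.521, -0, 1.321, -0.067], TCP at [181.231, -519.273, 227.446] pointing down, gripper open.
Joint ranges: [-3.03, 3.03], [-0.79, 2.21], [0.23, 2.52], [-1.04, 4.18], [0, 3.07], [-2.55, 2.55]. Speed limits (rad/s): [2.22, 2.22, 2.57, 3.14, 3.14, 3.14].

## Interface

Orientations are given as [roll, pitch, yaw] about the fixed x, y, z axes, in that order (R = Rz(yaw) Ry(pitch) Rx(roll)).
In Python, from cell import * gives the robot as it stands.
- The arm moves only by the tool jog_arm, never from a script. Its argument "increments" is a list of rows, each a list of 7 numbers: the shift along the tool's x, y, z in cm, then the turn, a rotation vector about the tool's x, y, z in degrees, then the finger opening in cm, from 0 to 9.4. In form: [[x, y, z, wx, wy, wz, grip], ...]. A call has 1 to 20 rows; each row shifts and turns the commanded pose from where the row before left it, along the tool's axes as they then stand; what a row does not reach is not made up. A row lasts 1/8 s, in which the tool goes at most 62.5 mm and 10.7 degrees, less where a joint would pass 70% of its speed; a pose out of reach is approached as far as the arm can. A call is refused whole if a number of a shift passes 6.25 or a number of a turn 10.7, either way. A call with a gripper value outside its range is refused whole. The fingers move at their own pace and stop on an object; "squeeze" is the grip in N (left out, the last holds). Time passes only in rows, so rows that do not move let the fingers close. It gives the time, the measured TCP pose, the force and the opening at its end, in the units of the state.
- read_state(): the state, without advancing time (a new reading comes with each control period).
- camera(name): name is "scene" or "top" or "wrist"; returns a dict with "image" (400x640x3 uint8, red, green, blue), "K" (3x3 intrinsics, pixels), "k1" (the pictures are not rectified: a ray, as slopes to the right and down, at radius r is drawn at 1 + k1 r^2 times it, then the intrinsics apply), "rvec" (rotation vector, rad) and "tvec" (3), from world to camera coordinates, as OpenCV has them. Camera axes: x right, y down, z forward; pixel columns grow to the right and rows downward; lengths in mm; the calibration is good to about 2 mm. A picture is of the moment at which its call begins. There is no depth.
- sign_off(): hands the job in, once; it reports no verdict.
Trained networks look in a picture, given as the dict that the camera call returned (one of the last four; its "shot" number tells which), for a name from the list of things; names that differ only in an ending like _2 or _b are one class to them, and where a whole thing is asked for, a point or a joint stands for the part that bears it (a point fixed in the world has none). Each returns a list of dicts, best first, with "conf" (0 to 1); they miss things now and then, are a little off and sometimes report something else, mostly with a low value. They report only what shows in the picture. A call takes as long as a camera call.
- recognise(picture, name): "centre" ([x, y, z] in mm, in the coordinates of the camera as it stood for that picture, good to about 4 mm: the middle of the surface that is visible of it).
- regions_of(picture, name): "mask" (400x640 bool, what is visible of it).
The state is a dict: "clock": time; "joints": joint angles; "qd": joint speeds; "effort": joint torques, N m; "eef_pos": TCP position; "eef_rot": TCP orientation; "wrist_force": force on the tool from outside, world axes, zero at the start; "moment": the same for the moment, N m; "finger_gap": finger opening in mm.
Only numpy, scipy, OpenCV 4.12 (cv2) and the standard library are available. Lean on these libraries where they do the work, as an engineer would, in place of code of your own. Each camera call takes 0.05 s, during which the arm holds its last target.

## Working session

There is one attempt and no reset: what is moved stays moved. The work goes in short steps, Python scripts to look and compute and a tool call to move; the robot and the scene stay as the last step left them, time stands still between calls to the robot, and variables do not carry over. Pictures are saved under pics/ and viewed, and the job is handed in when it is done.

Besides the shell and the picture viewer there is one more tool, called after "Emit:" by a JSON object that holds its "method" and its "body". jog_arm: Moves the arm, as the interface text tells. Its arguments: {"type":"object","properties":{"increments":{"type":"array"},"squeeze":{"type":"number"}},"required":["increments"]}

```bash
mkdir -p pics; ls; cat > h.py <<'E'
from cell import *
import numpy as np, cv2
from scipy.spatial.transform import Rotation as R
def save(p,n): cv2.imwrite('pics/'+n+'.png',p['image'][:,:,::-1])
def cam2w(p,c):
    M=cv2.Rodrigues(np.array(p['rvec'],float))[0]; return M.T@(np.array(c)-np.array(p['tvec']).ravel())
def ray(p,u,v):
    K=np.array(p['K']); x=(u-K[0,2])/K[0,0]; y=(v-K[1,2])/K[1,1]
    rd=np.hypot(x,y); r=rd
    for _ in range(20): r=rd/(1+p['k1']*r*r)
    s=r/rd if rd>0 else 1
    M=cv2.Rodrigues(np.array(p['rvec'],float))[0]
    return M.T@(-np.array(p['tvec']).ravel()), M.T@np.array([x*s,y*s,1])
def pix2w(p,u,v,z):
    o,d=ray(p,u,v); return o+d*(z-o[2])/d[2]
def w2pix(p,w):
    M=cv2.Rodrigues(np.array(p['rvec'],float))[0]; c=M@np.array(w,float)+np.array(p['tvec']).ravel()
    x,y=c[:2]/c[2]; s=1+p['k1']*(x*x+y*y); K=np.array(p['K']); return K[0,0]*x*s+K[0,2],K[1,1]*y*s+K[1,2]
E
python3 - <<'E'
from h import *
s=read_state(); print(s)
for n in ['scene','top']:
    p=camera(n); save(p,n+'0')
    print(n, p['tvec'])
    for t in ['fixture','pivot_a_center','pivot_a_pin','tray','counter','counter_pin','glue_bottle','spanner']:
        for r in recognise(p,t)[:4]:
            print(t, round(r['conf'],2), cam2w(p,r['centre']).round(0))
E
```

```text
pics
{'clock': 0.0, 'joints': array([-1.30162527e+00,  3.00473437e-01,  1.52158778e+00,  1.33397510e-05,
        1.32069775e+00, -6.65766523e-02]), 'qd': array([-0.00046969, -0.00075315,  0.000965  , -0.0007763 , -0.00053026,
       -0.00027627]), 'effort': array([ 5.29989265e-04, -5.31807411e+01, -3.52730799e+01,  7.07955030e-02,
        2.43837159e-02, -8.14231430e-05]), 'eef_pos': array([ 181.15990847, -519.05450519,  226.88220035]), 'eef_rot': array([-3.14042978e+00, -9.04842860e-05,  3.35744350e-01]), 'wrist_force': array([-0.26108553,  0.38426035,  0.05593449]), 'moment': array([ 0.00340388, -0.01168476,  0.00973507]), 'finger_gap': 94.0940030760427}
scene [552.13908834 212.98339298 711.92401217]
fixture 0.86 [433. 269.  10.]
fixture 0.39 [504. 231.  68.]
pivot_a_center 0.92 [472. 133.  50.]
pivot_a_center 0.61 [505. -37.  42.]
pivot_a_center 0.24 [503. 233.  66.]
pivot_a_pin 0.28 [493. 340.  68.]
tray 0.59 [668. 216.   6.]
counter 0.56 [503. -35.  45.]
counter_pin 0.57 [459. -35.  37.]
glue_bottle 0.63 [647. 409.  62.]
glue_bottle 0.46 [504. 230.  70.]
spanner 0.75 [803. 148.  13.]
top [ 193.75879931  631.36972403 1108.89579805]
fixture 0.8 [465. 218.  11.]
pivot_a_center 0.82 [482. 123.  58.]
pivot_a_center 0.6 [465. 324.  56.]
pivot_a_pin 0.52 [498. 120.  68.]
tray 0.91 [663. 215.   4.]
tray 0.39 [487. 328.  66.]
counter 0.93 [522. -54.  52.]
counter 0.28 [499. 119.  66.]
counter_pin 0.7 [467. -39.  28.]
glue_bottle 0.66 [658. 388.  77.]
spanner 0.67 [808. 138.   5.]
```

View pics/scene0.png

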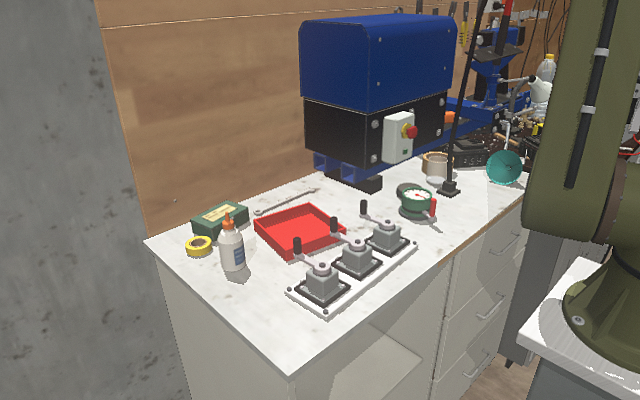

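View pics/top0.png

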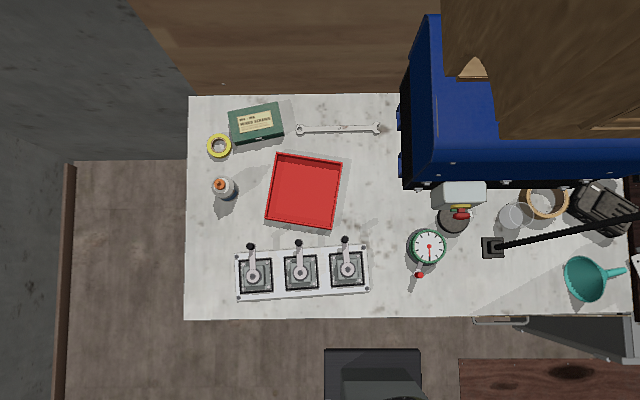

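```bash
python3 - <<'E'
from h import *
p=camera('top')
im=p['image'][135:315,180:460]
a=cv2.resize(im,None,fx=2.85,fy=2.85,interpolation=cv2.INTER_CUBIC)
cv2.imwrite('pics/crop1.png',a[:,:,::-1])
im=p['image'][230:310,225:385]
a=cv2.resize(im,None,fx=5,fy=5,interpolation=cv2.INTER_CUBIC)
cv2.imwrite('pics/crop2.png',a[:,:,::-1])
for t,z in [('fixture',12),('tray',30),('counter',56),('counter_pin',60),('pivot_a_pin',88),('spanner',8)]:
    for r in regions_of(p,t)[:4]:
        m=r['mask'].astype(np.uint8)
        c=max(cv2.findContours(m,0,2)[0],key=cv2.contourArea)
        rc=cv2.minAreaRect(c); b=cv2.boxPoints(rc)
        print(t,round(r['conf'],2),m.sum(),'px',np.round(rc[0]),'world c',pix2w(p,*rc[0],z).round(1),[pix2w(p,*q,z).round(0)[:2].tolist() for q in b])
E
```

```text
fixture 0.7 3734 px [301. 272.] world c [470.4 223.5  12. ] [[517.0, 383.0], [536.0, 72.0], [424.0, 66.0], [406.0, 374.0]]
tray 0.68 4746 px [303. 191.] world c [656.8 216.3  30. ] [[591.0, 309.0], [752.0, 284.0], [724.0, 122.0], [563.0, 150.0]]
counter 0.65 1344 px [422. 250.] world c [515.  -47.8  56. ] [[506.0, 22.0], [585.0, -60.0], [524.0, -118.0], [446.0, -36.0]]
counter_pin 0.63 125 px [418. 270.] world c [471.5 -37.1  60. ] [[489.0, -27.0], [489.0, -49.0], [454.0, -47.0], [454.0, -26.0]]
pivot_a_pin 0.68 241 px [348. 255.] world c [505.7 119.   88. ] [[547.0, 130.0], [547.0, 106.0], [465.0, 108.0], [465.0, 132.0]]
spanner 0.64 3815 px [301. 272.] world c [469.2 224.6   8. ] [[515.0, 385.0], [534.0, 71.0], [424.0, 66.0], [405.0, 376.0]]
spanner 0.6 509 px [338. 128.] world c [809.9 133.7   8. ] [[823.0, 231.0], [819.0, 36.0], [797.0, 37.0], [800.0, 231.0]]
```

View pics/crop2.png

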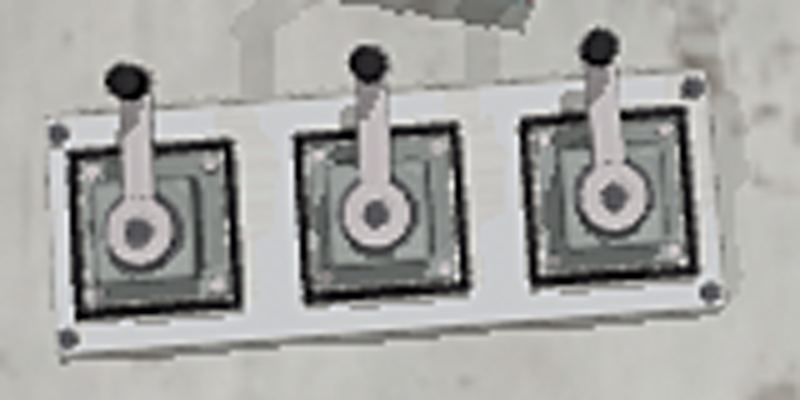

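View pics/crop1.png

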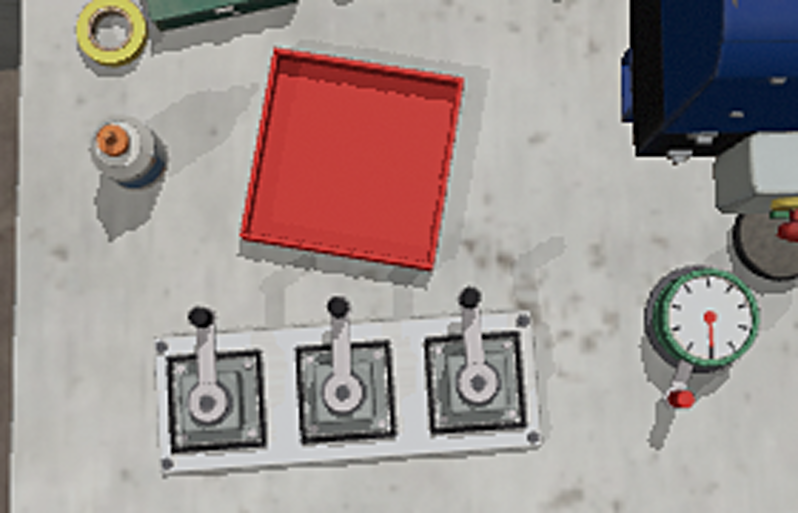

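```bash
python3 - <<'E'
from h import *
p=camera('top')
c2=lambda u,v,z: pix2w(p,225+(u-2)/5,230+(v-2)/5,z)
c1=lambda u,v,z: pix2w(p,180+(u-1)/2.85,135+(v-1)/2.85,z)
C=[c2(50,118,12),c2(703,72,12),c2(723,308,12),c2(64,355,12)]
print('plate',np.round(C,1).tolist(),np.mean(C,0)); print(np.linalg.norm(C[0]-C[1]),np.linalg.norm(C[1]-C[2]))
for h,q in zip([(138,232),(376,213),(613,195)],[(127,80),(368,64),(599,47)]):
    H=c2(*h,60+12);Q=c2(*q,88+12); d=Q-H; print('hub',H.round(1),'pin',Q.round(1),np.linalg.norm(d[:2]),np.degrees(np.arctan2(d[1],d[0])))
D=c1(710,318,57);P=c1(681,397,72);print('counter',D,P,np.linalg.norm((D-P)[:2]),np.degrees(np.arctan2(*(P-D)[1::-1])))
T=[c1(275,48,30),c1(464,77,30),c1(434,270,30),c1(241,238,30)];print('tray',np.round(T,1).tolist(),np.mean(T,0))
print('bottle',c1(112,140,130), 'lathe', c1(638,155,100),c1(622,118,100))
E
```

```text
plate [[514.4, 378.2, 12.0], [532.1, 74.1, 12.0], [424.0, 67.5, 12.0], [405.9, 370.6, 12.0]] [469.08519394 222.61166714  12.        ]
304.6405802437671 108.27200806085253
hub [462.6 328.2  72. ] pin [528.  329.3 100. ] 65.44229276233526 0.9445163847301741
hub [469.7 223.6  72. ] pin [533.7 225.2 100. ] 63.987752473441304 1.4405168408688134
hub [476.4 119.5  72. ] pin [539.8 125.6 100. ] 63.69027887907019 5.427218264312138
counter [523.67154812 -63.56390251  57.        ] [463.1365632  -35.93958349  72.        ] 66.5401187244891 155.4710583154268
tray [[750.6, 279.4, 30.0], [724.0, 124.1, 30.0], [565.8, 151.1, 30.0], [593.7, 307.2, 30.0]] [658.50732463 215.44889817  30.        ]
bottle [659.07922424 391.97889788 130.        ] lathe [646.80576607  -4.96649484 100.        ] [675.64557658   6.29765617 100.        ]
```

```bash
python3 - <<'E'
from h import *
t=camera('top'); s=camera('scene')
o1,a=ray(t,497,246);_,b=ray(t,635,216); n1=np.cross(a,b)
o2,c=ray(s,453,180);_,d=ray(s,477,35); n2=np.cross(c,d)
L=np.cross(n1,n2);L/=np.linalg.norm(L)
p=np.linalg.lstsq(np.array([n1,n2,[0,0,1]]),np.array([n1@o1,n2@o2,0]),rcond=None)[0]
print('rod at z0',p,'dir',L, 'base',pix2w(t,493,247,0), 'cams',o1,o2)
print('funnel',pix2w(t,590,278,60),'edge',pix2w(t,400,316,0))
w=camera('wrist'); save(w,'w0'); print(w['tvec'],w['rvec'],read_state()['clock'])
E
```

```text
rod at z0 [ 5.28215346e+02 -2.52545407e+02 -3.61412177e-17] dir [ 0.07904559 -0.217018    0.97296196] base [ 522.1540521  -224.36223516    0.        ] cams [ 484.46476852  167.60390259 1184.49268109] [  2.99557111 760.15939458 528.39759562]
funnel [ 450.36291368 -411.20421409   60.        ] edge [366.52770733  -2.85975374   0.        ]
[-549.74186567  -25.74663957  389.90919264] [-2.38372699  1.6934743   0.21877572] 1.45
```

View pics/w0.png

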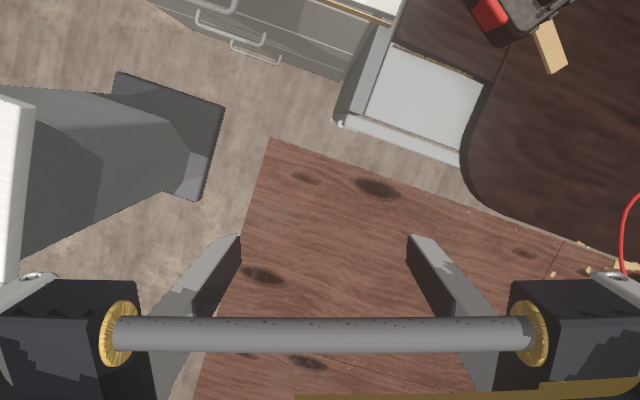

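Emit:
{"method": "jog_arm", "body": {"increments": [[0, 0, 0, 0, 0, 7.85, 9.4], [0, 0, 0, 0, 0, 7.85, 9.4], [3.4, -3.58, 0, 0, 0, 0, 4], [3.4, -3.58, 0, 0, 0, 0, 4], [3.4, -3.58, 0, 0, 0, 0, 4], [3.4, -3.58, 0, 0, 0, 0, 4], [3.4, -3.58, 0, 0, 0, 0, 4], [0.83, -5.46, 0, 0, 0, 0, 4], [0.83, -5.46, 0, 0, 0, 0, 4], [0.83, -5.46, 0, 0, 0, 0, 4], [0.83, -5.46, 0, 0, 0, 0, 4], [0.83, -5.46, 0, 0, 0, 0, 4], [0.83, -5.46, 0, 0, 0, 0, 4], [2.54, -4.55, 0, 0, 0, 0, 4], [2.54, -4.55, 0, 0, 0, 0, 4], [2.54, -4.55, 0, 0, 0, 0, 4], [2.54, -4.55, 0, 0, 0, 0, 4], [2.54, -4.55, 0, 0, 0, 0, 4], [2.54, -4.55, 0, 0, 0, 0, 4], [2.54, -4.55, 0, 0, 0, 0, 4]]}}

```text
clock: 3.95
eef_pos: [527.7, 330.5, 227.4]
eef_rot: [3.142, -0.0, 0.062]
wrist_force: [0.4, -1.1, 0.6]
finger_gap: 39.9
```

```bash
python3 - <<'E'
from h import *
s=read_state(); print(s['clock'],s['eef_pos'],s['eef_rot'],s['joints'],s['wrist_force'])
w=camera('wrist'); save(w,'w1'); 
for t in ['pivot_a_pin','pivot_a_center']:
    for r in recognise(w,t)[:4]: print(t,round(r['conf'],2),cam2w(w,r['centre']).round(1))
print(w2pix(w,[528,329.3,100]),w2pix(w,[462.6,328.2,72]))
print(read_state()['eef_pos'])
E
```

```text
3.95 [527.65810166 330.47114711 227.37672496] [ 3.14158515e+00 -1.09349425e-04  6.19091127e-02] [ 5.00733992e-01  4.63765332e-01  1.29680777e+00 -5.42245942e-05
  1.38092375e+00  2.00963144e+00] [ 0.36741946 -1.14253668  0.57586794]
pivot_a_pin 0.81 [507.8 129.6  65.6]
pivot_a_pin 0.6 [488.9 236.1  56. ]
pivot_a_center 0.57 [492.1 133.2  53.3]
(np.float64(324.97178653631613), np.float64(202.68888893407177)) (np.float64(321.7963254791147), np.float64(259.32333513465517))
[527.08635364 330.18773955 226.08937725]
```

View pics/w1.png

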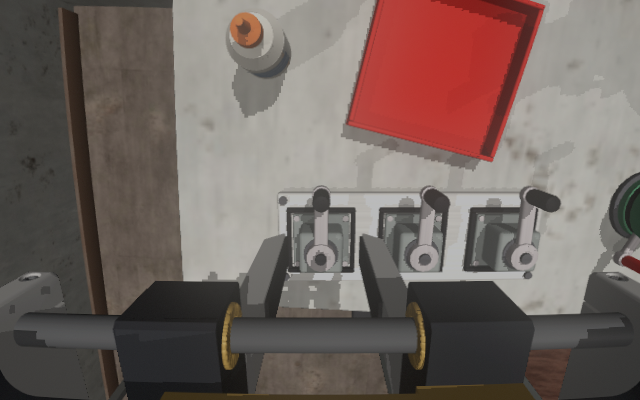

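Emit:
{"method": "jog_arm", "body": {"increments": [[0, 0, 4.5, 0, 0, 0, 4], [0, 0, 4.5, 0, 0, 0, 4], [0, 0, 4.5, 0, 0, 0, 4], [0, 0, 0, 0, 0, 0, 4], [0, 0, 0, 0, 0, 0, 4]]}}

```text
clock: 4.72
eef_pos: [527.9, 328.8, 94.8]
eef_rot: [-3.141, -0.002, 0.061]
wrist_force: [0.1, -0.3, 0.6]
finger_gap: 40.3
```

```bash
python3 - <<'E'
from h import *
s=read_state(); print(s['clock'],s['eef_pos'],s['wrist_force'],s['moment'])
w=camera('wrist'); save(w,'w2'); 
E
```

```text
4.725 [527.90187624 328.75117158  94.81521739] [ 0.05775951 -0.32060551  0.6151369 ] [0.04485851 0.01335654 0.00462224]
```

View pics/w2.png

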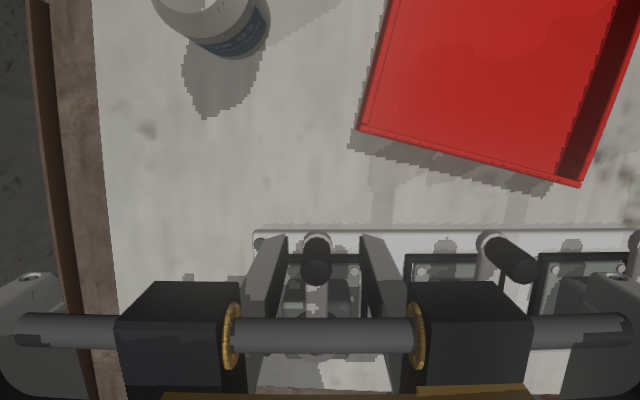

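Emit:
{"method": "jog_arm", "body": {"increments": [[0, -0.5, 0, 0, 0, 0, 4], [0, -0.5, 0, 0, 0, 0, 4], [0, -0.2, 0, 0, 0, 0, 4], [0, -0.2, 0, 0, 0, 0, 4], [0, -0.2, 0, 0, 0, 0, 4], [0, -0.2, 0, 0, 0, 0, 4], [0, -0.2, 0, 0, 0, 0, 4], [0, 0, 0, 0, 0, 0, 4]]}}

```text
clock: 5.78
eef_pos: [525.9, 348.9, 92.4]
eef_rot: [-3.142, 0.0, 0.062]
wrist_force: [0.3, -0.3, 0.5]
finger_gap: 40.1
```

```bash
python3 - <<'E'
from h import *
s=read_state(); print(s['clock'],s['eef_pos'],s['wrist_force'],s['moment'])
w=camera('wrist'); save(w,'w3'); 
E
```

```text
5.775 [525.86378916 348.88687133  92.41213396] [ 0.26526011 -0.25040215  0.50306403] [-0.05772207  0.02998256 -0.01235513]
```

View pics/w3.png

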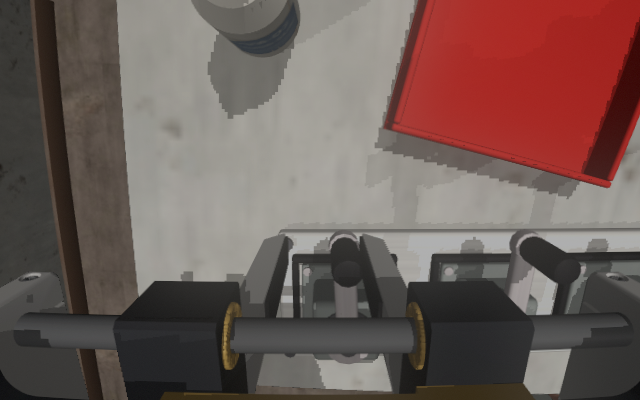

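Emit:
{"method": "jog_arm", "body": {"increments": [[0, -0.2, 0, 0, 0, 0, 4], [0, -0.2, 0, 0, 0, 0, 4], [0, 0, 0, 0, 0, 0, 4]]}}

```text
clock: 6.2
eef_pos: [525.6, 352.9, 92.4]
eef_rot: [-3.142, 0.0, 0.062]
wrist_force: [-0.1, -0.6, 0.0]
finger_gap: 40.3
```

Emit:
{"method": "jog_arm", "body": {"increments": [[0, -0.2, 0, 0, 0, 0, 4], [0, 0, 0, 0, 0, 0, 4]]}}

```text
clock: 6.45
eef_pos: [525.5, 354.9, 92.5]
eef_rot: [-3.142, -0.0, 0.062]
wrist_force: [-0.3, 1.2, -0.4]
finger_gap: 39.6
```

```bash
python3 - <<'E'
from h import *
s=read_state(); print(s['clock'],s['eef_pos'],s['wrist_force'],s['moment'])
w=camera('wrist'); save(w,'w4'); w=camera('top');a=cv2.resize(w['image'][230:310,225:385],None,fx=5,fy=5,interpolation=cv2.INTER_CUBIC)
cv2.imwrite('pics/t4.png',a[:,:,::-1])
E
```

```text
6.45 [525.49809986 354.87952175  92.45378477] [-0.26134736  1.16069907 -0.43233706] [ 0.02144925 -0.07747978 -0.01792303]
```

View pics/w4.png

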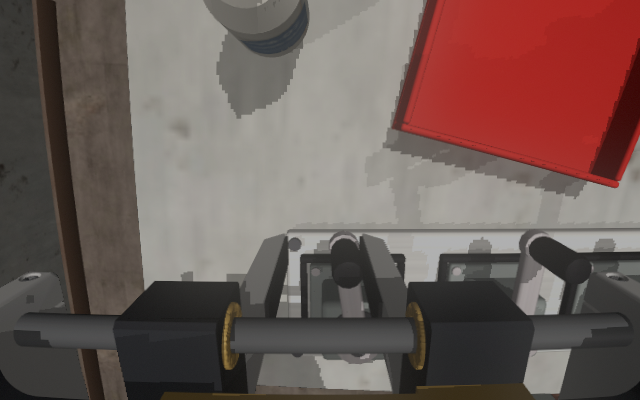

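View pics/t4.png

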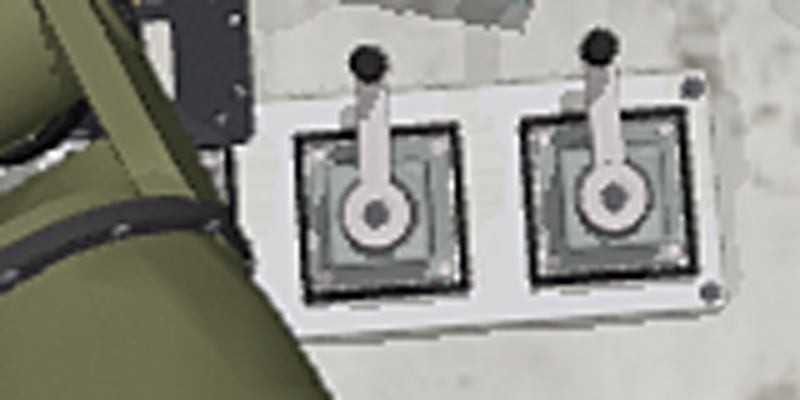

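Emit:
{"method": "jog_arm", "body": {"increments": [[0, -0.2, 0, 0, 0, 0, 4], [0, 0, 0, 0, 0, 0, 4]]}}

```text
clock: 6.8
eef_pos: [525.4, 356.9, 92.5]
eef_rot: [-3.142, -0.0, 0.062]
wrist_force: [-1.1, -0.3, -0.6]
finger_gap: 39.8
```

Emit:
{"method": "jog_arm", "body": {"increments": [[0, -0.2, 0, 0, 0, 0, 4], [0, 0, 0, 0, 0, 0, 4]]}}

```text
clock: 7.05
eef_pos: [525.3, 358.9, 92.5]
eef_rot: [-3.142, -0.0, 0.062]
wrist_force: [-0.2, 0.2, 0.5]
finger_gap: 39.7
```

```bash
python3 - <<'E'
from h import *
s=read_state(); print(s['clock'],s['eef_pos'],s['wrist_force'],s['moment'])
w=camera('wrist'); a=cv2.resize(w['image'][210:380,230:430],None,fx=3.5,fy=3.5,interpolation=cv2.INTER_CUBIC)
cv2.imwrite('pics/w5.png',a[:,:,::-1])
E
```

```text
7.05 [525.2534265  358.87914053  92.4509957 ] [-0.19162546  0.20489994  0.45642388] [0.02354945 0.00176727 0.07702696]
```

View pics/w5.png

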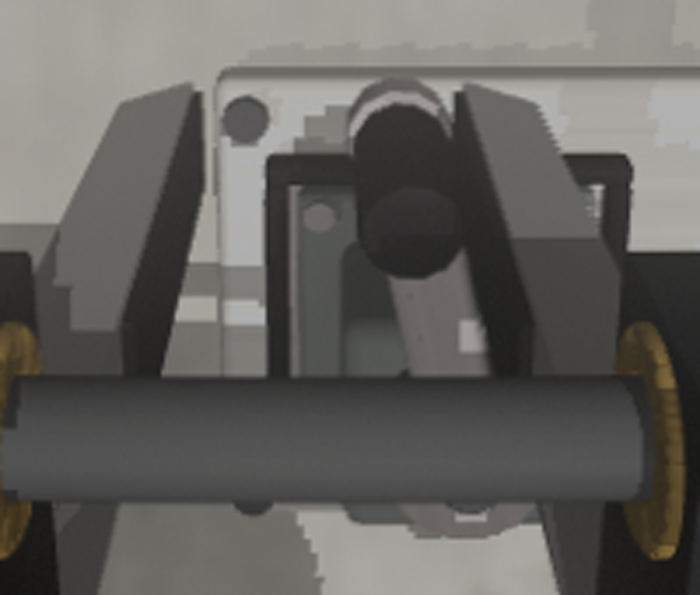

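Emit:
{"method": "jog_arm", "body": {"increments": [[0, -0.2, 0, 0, 0, 0, 4], [0, -0.15, 0, 0, 0, 0, 4], [0, 0, 0, 0, 0, 0, 4]]}}

```text
clock: 7.48
eef_pos: [525.1, 362.4, 92.5]
eef_rot: [-3.142, -0.0, 0.062]
wrist_force: [0.2, 0.1, 0.0]
finger_gap: 40.0
```

```bash
python3 - <<'E'
from h import *
s=read_state(); print(s['clock'],s['eef_pos'],s['wrist_force'],s['moment'])
w=camera('wrist'); a=cv2.resize(w['image'][210:380,230:430],None,fx=3.5,fy=3.5,interpolation=cv2.INTER_CUBIC)
cv2.imwrite('pics/w6.png',a[:,:,::-1])
E
```

```text
7.475 [525.06991203 362.35297709  92.45950659] [0.15996224 0.07646585 0.00314325] [ 0.01145897  0.00388671 -0.03769939]
```

View pics/w6.png

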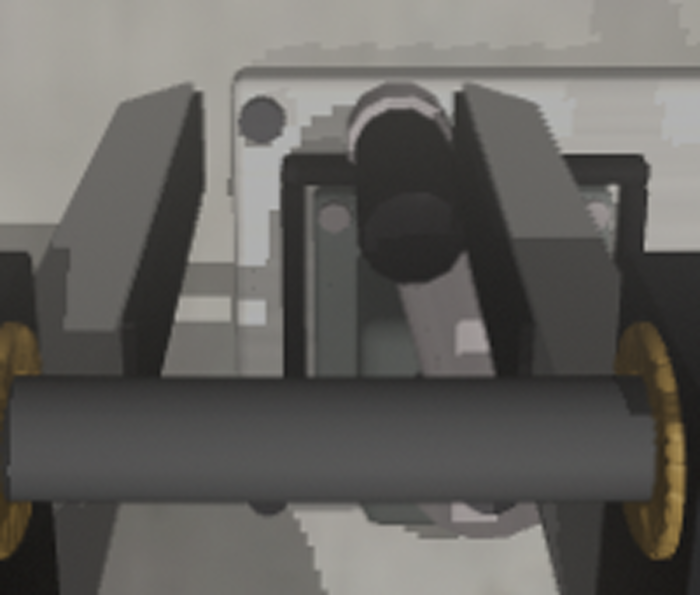

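Emit:
{"method": "jog_arm", "body": {"increments": [[0, -0.15, 0, 0, 0, 0, 4], [0, 0, 0, 0, 0, 0, 4]]}}

```text
clock: 7.78
eef_pos: [524.9, 363.8, 92.4]
eef_rot: [3.142, 0.0, 0.062]
wrist_force: [0.0, -1.0, -0.2]
finger_gap: 39.9
```

Emit:
{"method": "jog_arm", "body": {"increments": [[0, -0.1, 0, 0, 0, 0, 4], [0, 0, 0, 0, 0, 0, 4]]}}

```text
clock: 8.02
eef_pos: [524.9, 364.8, 92.4]
eef_rot: [-3.142, 0.0, 0.062]
wrist_force: [0.2, -0.2, -0.9]
finger_gap: 40.2
```

```bash
python3 - <<'E'
from h import *
s=read_state(); print(s['clock'],s['eef_pos'],s['wrist_force'],s['moment'])
w=camera('wrist'); a=cv2.resize(w['image'][210:380,230:430],None,fx=3.5,fy=3.5,interpolation=cv2.INTER_CUBIC)
cv2.imwrite('pics/w7.png',a[:,:,::-1])
E
```

```text
8.025 [524.87162277 364.7909359   92.42431891] [ 0.24402009 -0.20158324 -0.86507401] [-0.05444002  0.07097534  0.0191899 ]
```

View pics/w7.png

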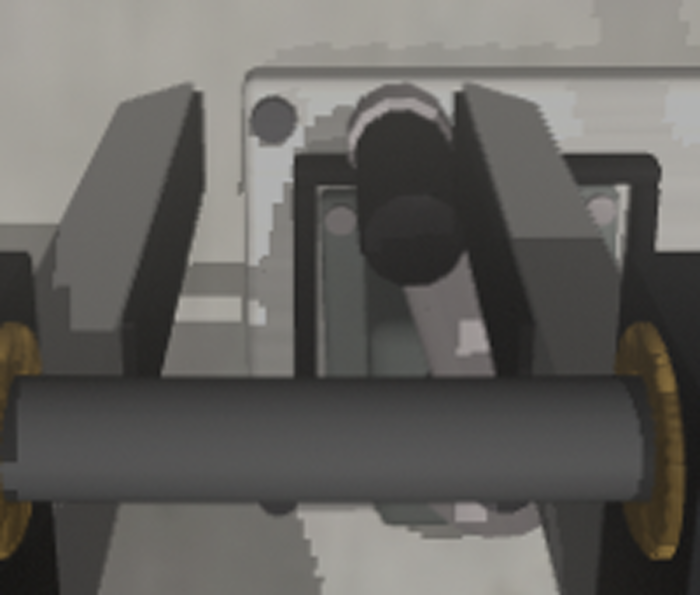

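Emit:
{"method": "jog_arm", "body": {"increments": [[0, 1.0, 0, 0, 0, 0, 4], [0, 1.0, 0, 0, 0, 0, 4], [0, 0.5, 0, 0, 0, 0, 4], [0, 0.5, 0, 0, 0, 0, 4], [0, 0.5, 0, 0, 0, 0, 4], [0, 0.5, 0, 0, 0, 0, 4], [0, 0.5, 0, 0, 0, 0, 4], [0, 0.5, 0, 0, 0, 0, 4], [0, 0.4, 0, 0, 0, 0, 4], [0, 0.2, 0, 0, 0, 0, 4], [0, 0.2, 0, 0, 0, 0, 4], [0, 0.2, 0, 0, 0, 0, 4], [0, 0, 0, 0, 0, 0, 4]]}}

```text
clock: 9.7
eef_pos: [528.6, 304.8, 92.5]
eef_rot: [3.142, 0.0, 0.062]
wrist_force: [0.3, -0.2, 0.9]
finger_gap: 39.9
```

```bash
python3 - <<'E'
from h import *
s=read_state(); print(s['clock'],s['eef_pos'],s['wrist_force'],s['moment'])
w=camera('wrist'); a=cv2.resize(w['image'][210:380,230:430],None,fx=3.5,fy=3.5,interpolation=cv2.INTER_CUBIC)
cv2.imwrite('pics/w8.png',a[:,:,::-1])
E
```

```text
9.7 [528.62108176 304.77646694  92.46797812] [ 0.31331477 -0.15717713  0.87016769] [-0.00746005  0.0261508   0.01733692]
```

View pics/w8.png

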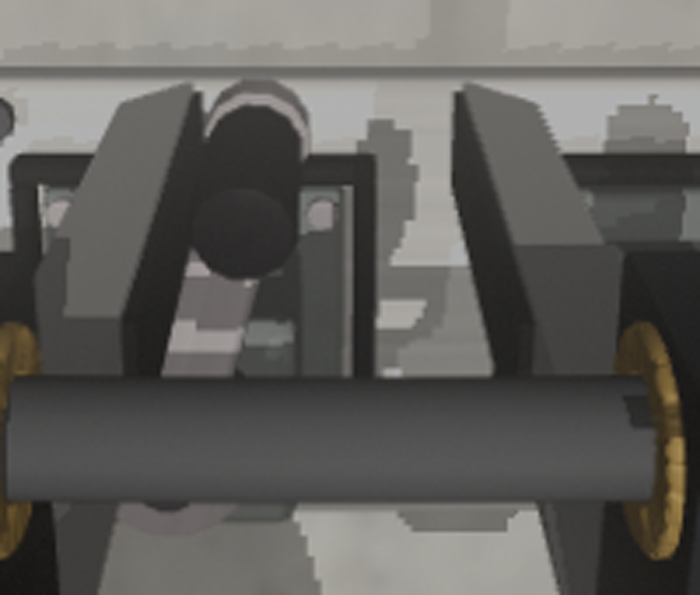

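Emit:
{"method": "jog_arm", "body": {"increments": [[0, 0.2, 0, 0, 0, 0, 4], [0, 0.15, 0, 0, 0, 0, 4], [0, 0, 0, 0, 0, 0, 4]]}}

```text
clock: 10.12
eef_pos: [528.8, 301.5, 92.5]
eef_rot: [-3.141, -0.0, 0.062]
wrist_force: [-1.0, 1.9, -1.0]
finger_gap: 40.2
```

```bash
python3 - <<'E'
from h import *
s=read_state(); print(s['clock'],s['eef_pos'],s['wrist_force'],s['moment'])
w=camera('wrist'); a=cv2.resize(w['image'][210:380,230:430],None,fx=3.5,fy=3.5,interpolation=cv2.INTER_CUBIC)
cv2.imwrite('pics/w9.png',a[:,:,::-1])
E
```

```text
10.125 [528.79282749 301.45996217  92.49563901] [-1.04525339  1.86997451 -0.99506104] [ 0.48046838  0.12577718 -0.02392406]
```

View pics/w9.png

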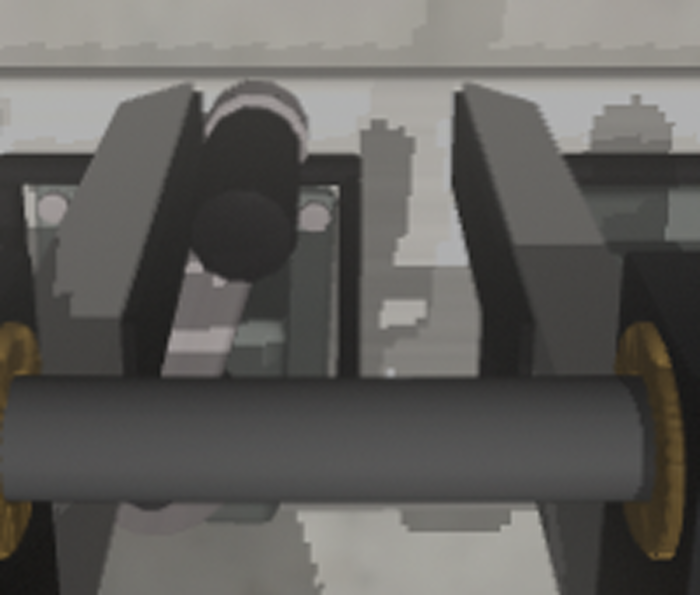

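Emit:
{"method": "jog_arm", "body": {"increments": [[0, -0.5, 0, 0, 0, 0, 4], [0, 0, -5, 0, 0, 0, 4], [0.06, 4, 0, 0, 0, 0, 4], [0.06, 3.97, 0, 0, 0, 0, 4], [0, 0, 0, 0, 0, 0, 4], [0, 0, 5, 0, 0, 0, 4], [0, 0, 0, 0, 0, 0, 4], [0, -0.5, 0, 0, 0, 0, 4], [0, -0.4, 0, 0, 0, 0, 4], [0, -0.2, 0, 0, 0, 0, 4], [0, -0.2, 0, 0, 0, 0, 4], [0, -0.2, 0, 0, 0, 0, 4], [0, -0.2, 0, 0, 0, 0, 4], [0, 0, 0, 0, 0, 0, 4]]}}

```text
clock: 11.92
eef_pos: [533.6, 243.9, 92.4]
eef_rot: [-3.142, 0.0, 0.062]
wrist_force: [0.4, -0.7, -0.3]
finger_gap: 40.0
```

```bash
python3 - <<'E'
from h import *
s=read_state(); print(s['clock'],s['eef_pos'],s['wrist_force'],s['moment'])
w=camera('wrist'); a=cv2.resize(w['image'][210:380,230:430],None,fx=3.5,fy=3.5,interpolation=cv2.INTER_CUBIC)
cv2.imwrite('pics/w10.png',a[:,:,::-1])
E
```

```text
11.925 [533.55826165 243.94242947  92.414653  ] [ 0.372494   -0.69278561 -0.26528721] [-0.01455036  0.04354909 -0.03920042]
```

View pics/w10.png

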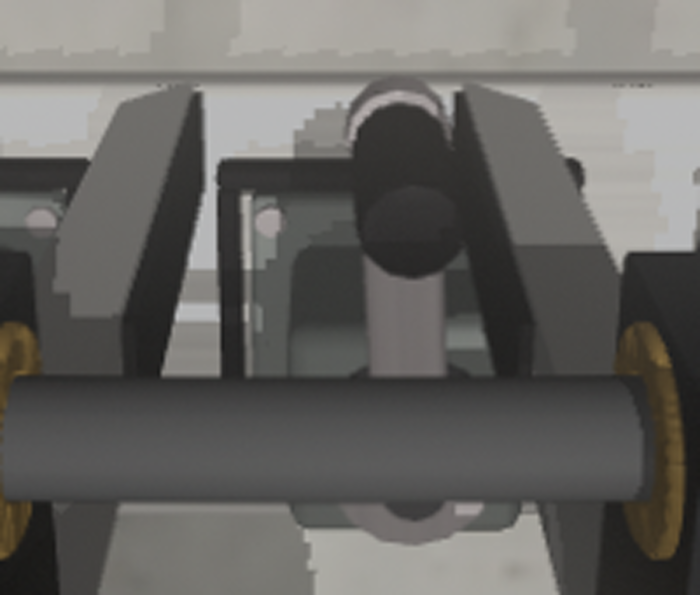

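Emit:
{"method": "jog_arm", "body": {"increments": [[0, -0.2, 0, 0, 0, 0, 4], [0, -0.15, 0, 0, 0, 0, 4], [0, 0, 0, 0, 0, 0, 4]]}}

```text
clock: 12.35
eef_pos: [533.4, 247.4, 92.4]
eef_rot: [-3.142, 0.0, 0.062]
wrist_force: [0.1, 0.3, -0.5]
finger_gap: 40.0
```

```bash
python3 - <<'E'
from h import *
s=read_state(); print(s['clock'],s['eef_pos'],s['wrist_force'],s['moment'])
w=camera('wrist'); a=cv2.resize(w['image'][210:380,230:430],None,fx=3.5,fy=3.5,interpolation=cv2.INTER_CUBIC)
cv2.imwrite('pics/w11.png',a[:,:,::-1])
E
```

```text
12.35 [533.35621799 247.42134783  92.42380745] [ 0.11108185  0.30070113 -0.48401359] [-0.00072905 -0.01687447  0.02154859]
```

View pics/w11.png

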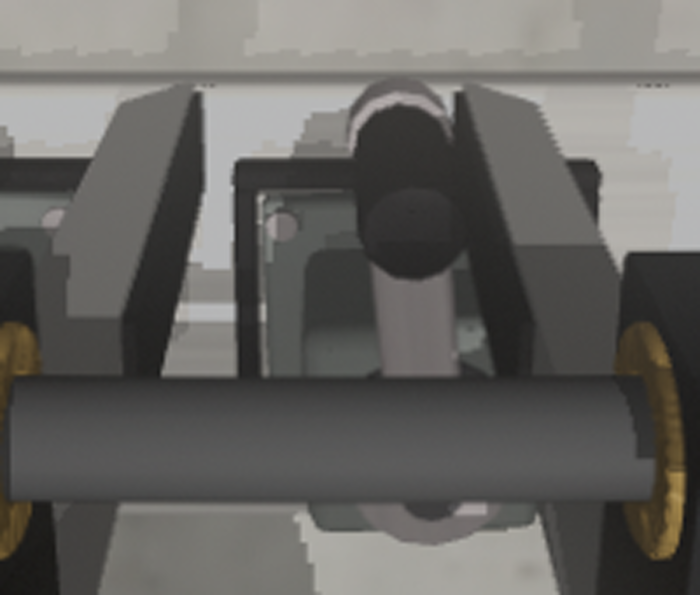

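Emit:
{"method": "jog_arm", "body": {"increments": [[0, 1.0, 0, 0, 0, 0, 4], [0, 0.9, 0, 0, 0, 0, 4], [0, 0.5, 0, 0, 0, 0, 4], [0, 0.4, 0, 0, 0, 0, 4], [0, 0.4, 0, 0, 0, 0, 4], [0, 0.2, 0, 0, 0, 0, 4], [0, 0.2, 0, 0, 0, 0, 4], [0, 0.2, 0, 0, 0, 0, 4], [0, 0.1, 0, 0, 0, 0, 4], [0, 0, 0, 0, 0, 0, 4]]}}

```text
clock: 13.65
eef_pos: [535.8, 208.4, 92.4]
eef_rot: [3.142, 0.0, 0.062]
wrist_force: [0.3, -0.2, 0.6]
finger_gap: 39.7
```

```bash
python3 - <<'E'
from h import *
s=read_state(); print(s['clock'],s['eef_pos'],s['wrist_force'],s['moment'])
w=camera('wrist'); a=cv2.resize(w['image'][210:380,230:430],None,fx=3.5,fy=3.5,interpolation=cv2.INTER_CUBIC)
cv2.imwrite('pics/w12.png',a[:,:,::-1])
E
```

```text
13.65 [535.77239026 208.37463428  92.44125001] [ 0.3181233  -0.2082141   0.60748892] [ 0.15928259 -0.08698573  0.00409956]
```

View pics/w12.png

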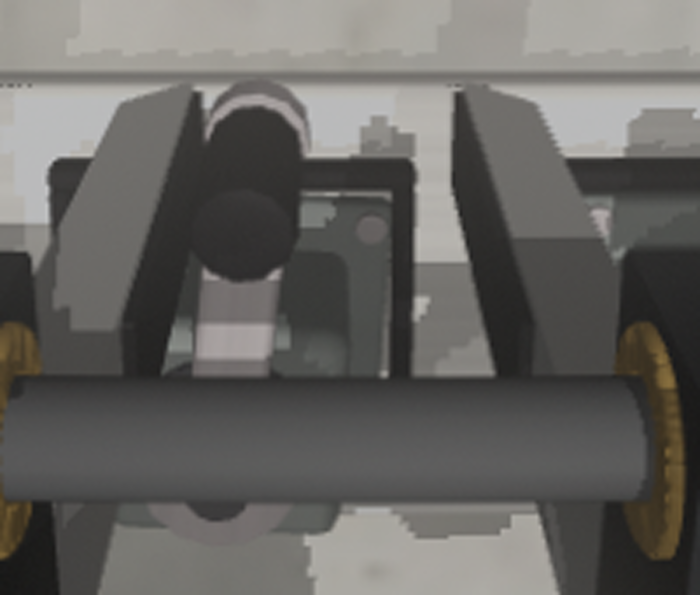

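Emit:
{"method": "jog_arm", "body": {"increments": [[0, -0.5, 0, 0, 0, 0, 4], [0, 0, -5, 0, 0, 0, 4], [0, 4.5, 0, 0, 0, 0, 4], [0, 4.5, 0, 0, 0, 0, 4], [0, 0, 0, 0, 0, 0, 4], [0, 0, 5, 0, 0, 0, 4], [0, 0, 0, 0, 0, 0, 4], [0, -0.5, 0, 0, 0, 0, 4], [0, -0.4, 0, 0, 0, 0, 4], [0, -0.2, 0, 0, 0, 0, 4], [0, -0.2, 0, 0, 0, 0, 4], [0, -0.2, 0, 0, 0, 0, 4], [0, -0.2, 0, 0, 0, 0, 4], [0, -0.2, 0, 0, 0, 0, 4], [0, 0, 0, 0, 0, 0, 4]]}}

```text
clock: 15.58
eef_pos: [539.8, 142.6, 92.4]
eef_rot: [-3.142, 0.0, 0.062]
wrist_force: [0.2, -0.6, 0.7]
finger_gap: 40.1
```

```bash
python3 - <<'E'
from h import *
s=read_state(); print(s['clock'],s['eef_pos'],s['wrist_force'],s['moment'])
w=camera('wrist'); a=cv2.resize(w['image'][210:380,230:430],None,fx=3.5,fy=3.5,interpolation=cv2.INTER_CUBIC)
cv2.imwrite('pics/w13.png',a[:,:,::-1])
E
```

```text
15.575 [539.84349313 142.62587285  92.43405581] [ 0.16007983 -0.59745708  0.71416128] [-0.01371625  0.06181269 -0.07090448]
```

View pics/w13.png

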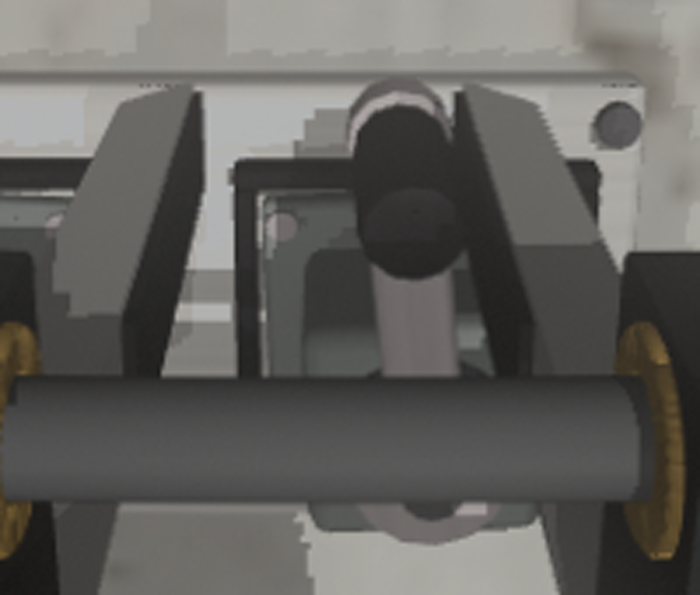

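Same picture as the middle one at its stop (foot turned, hole at (283,226)). Now right.

Emit:
{"method": "jog_arm", "body": {"increments": [[0, 1.0, 0, 0, 0, 0, 4], [0, 0.9, 0, 0, 0, 0, 4], [0, 0.5, 0, 0, 0, 0, 4], [0, 0.4, 0, 0, 0, 0, 4], [0, 0.4, 0, 0, 0, 0, 4], [0, 0.2, 0, 0, 0, 0, 4], [0, 0.2, 0, 0, 0, 0, 4], [0, 0.2, 0, 0, 0, 0, 4], [0, 0.1, 0, 0, 0, 0, 4], [0, 0, 0, 0, 0, 0, 4]]}}

```text
clock: 16.88
eef_pos: [542.3, 103.6, 92.5]
eef_rot: [-3.142, -0.0, 0.062]
wrist_force: [0.6, 0.5, -0.0]
finger_gap: 39.8
```

```bash
python3 - <<'E'
from h import *
s=read_state(); print(s['clock'],s['eef_pos'],s['wrist_force'],s['moment'])
w=camera('wrist'); a=cv2.resize(w['image'][210:380,230:430],None,fx=3.5,fy=3.5,interpolation=cv2.INTER_CUBIC)
cv2.imwrite('pics/w14.png',a[:,:,::-1])
E
```

```text
16.875 [542.27439682 103.60828076  92.45988404] [ 0.61324632  0.48818352 -0.01989845] [ 0.10338554 -0.08250293 -0.03620488]
```

View pics/w14.png

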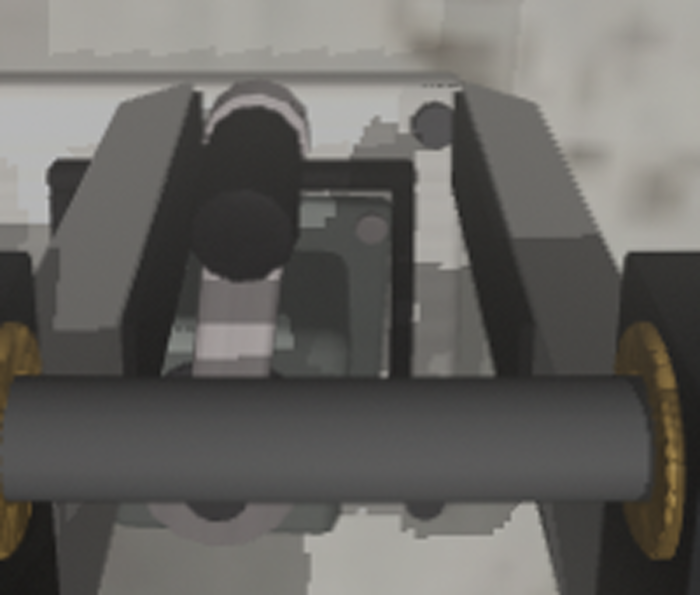

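Emit:
{"method": "jog_arm", "body": {"increments": [[0, -0.5, 0, 0, 0, 0, 4], [0, 0, -5.75, 0, 0, 0, 4], [-3.06, 4.57, 0, 0, 0, 0, 4], [-3.06, 4.57, 0, 0, 0, 0, 4], [-3.06, 4.57, 0, 0, 0, 0, 4], [0, 0, 0, 0, 0, 0, 4], [0, 0, 0, 0, 0, 0, 4]]}}

```text
clock: 17.8
eef_pos: [459.2, -33.5, 150.1]
eef_rot: [3.142, -0.0, 0.062]
wrist_force: [0.4, -0.5, 0.2]
finger_gap: 40.3
```

```bash
python3 - <<'E'
from h import *
s=read_state(); print(s['clock'],s['eef_pos'],s['wrist_force'],s['moment'])
w=camera('wrist'); save(w,'w15')
print(w2pix(w,[463,-36,72]),w2pix(w,[523.7,-63.6,57]))
E
```

```text
17.8 [459.18655031 -33.53703811 150.14372455] [ 0.39604613 -0.49575491  0.1865323 ] [ 0.04119475  0.0016214  -0.00210823]
(np.float64(327.4161973847054), np.float64(215.3634582556381)) (np.float64(370.74714947972245), np.float64(131.06518700790662))
```

View pics/w15.png

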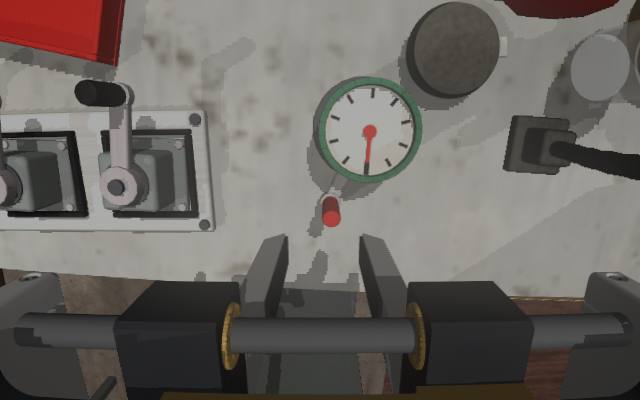

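Emit:
{"method": "jog_arm", "body": {"increments": [[-0.3, 0.4, 4.65, 0, 0, 0, 4], [0, 0, 4.65, 0, 0, 0, 4], [0, 0, 0, 0, 0, 0, 4], [0, 0.6, 0, 0, 0, 0, 4], [0, 0.6, 0, 0, 0, 0, 4], [0, 0.7, 0, 0, 0, 0, 4], [0, 0.7, 0, 0, 0, 0, 4], [0, 0.7, 0, 0, 0, 0, 4], [0, 0.7, 0, 0, 0, 0, 4], [0, 0.7, 0, 0, 0, 0, 4], [0, 0.5, 0, 0, 0, 0, 4], [0, 0, 0, 0, 0, 0, 4]]}}

```text
clock: 19.35
eef_pos: [459.2, -90.3, 56.9]
eef_rot: [3.142, 0.0, 0.061]
wrist_force: [-3.0, 2.6, -0.4]
finger_gap: 39.7
```

```bash
python3 - <<'E'
from h import *
s=read_state(); print(s['clock'],s['eef_pos'],s['wrist_force'],s['moment'])
w=camera('wrist'); save(w,'w16')
E
```

```text
19.35 [459.23659617 -90.31759569  56.85890568] [-2.98673254  2.58501313 -0.43519219] [0.51282868 0.42548159 0.01693797]
```

View pics/w16.png

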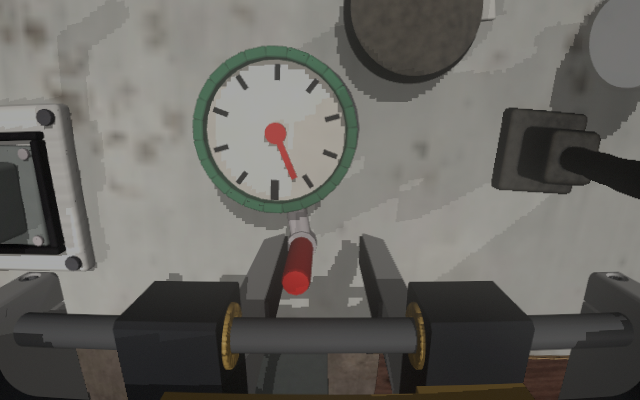

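Emit:
{"method": "jog_arm", "body": {"increments": [[0, 0.4, 0, 0, 0, 0, 4], [0, 0.4, 0, 0, 0, 0, 4], [0, 0, 0, 0, 0, 0, 4]]}}

```text
clock: 19.77
eef_pos: [460.1, -98.2, 57.1]
eef_rot: [3.141, -0.001, 0.061]
wrist_force: [2.1, 4.2, -1.6]
finger_gap: 40.0
```

Emit:
{"method": "jog_arm", "body": {"increments": [[0, 0.2, 0, 0, 0, 0, 4], [0, 0, 0, 0, 0, 0, 4]]}}

```text
clock: 20.02
eef_pos: [460.2, -100.0, 57.1]
eef_rot: [3.141, -0.001, 0.062]
wrist_force: [1.7, 4.7, -1.4]
finger_gap: 40.4
```

Emit:
{"method": "jog_arm", "body": {"increments": [[0, 0.2, 0, 0, 0, 0, 4], [0, 0, 0, 0, 0, 0, 4]]}}

```text
clock: 20.27
eef_pos: [460.4, -102.0, 57.1]
eef_rot: [3.141, -0.001, 0.062]
wrist_force: [1.9, 6.0, -1.0]
finger_gap: 40.3
```

```bash
python3 - <<'E'
from h import *
s=read_state(); print(s['clock'],s['eef_pos'],s['wrist_force'],s['moment'])
w=camera('wrist'); save(w,'w17')
E
```

```text
20.275 [ 460.39798584 -101.97304221   57.14193258] [ 1.8997058   6.01385136 -1.01762112] [ 0.85239187 -0.48162018 -0.12035095]
```

View pics/w17.png

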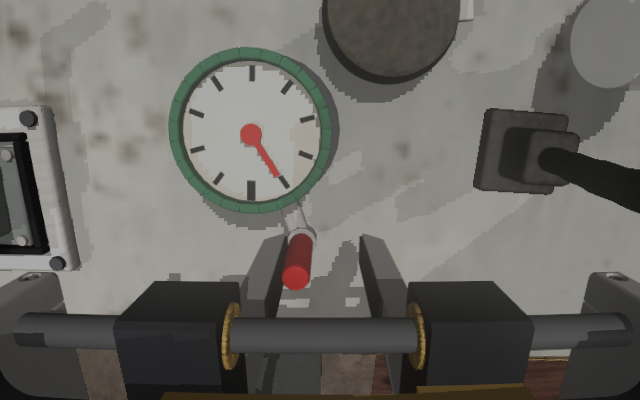

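Emit:
{"method": "jog_arm", "body": {"increments": [[0, 0.15, 0, 0, 0, 0, 4], [0, 0, 0, 0, 0, 0, 4]]}}

```text
clock: 20.58
eef_pos: [460.5, -102.8, 57.1]
eef_rot: [-3.141, -0.001, 0.062]
wrist_force: [4.5, 11.2, -0.7]
finger_gap: 40.1
```

Emit:
{"method": "jog_arm", "body": {"increments": [[0, 0.15, 0, 0, 0, 0, 4], [0, 0, 0, 0, 0, 0, 4]]}}

```text
clock: 20.82
eef_pos: [460.6, -103.5, 57.1]
eef_rot: [-3.139, -0.001, 0.061]
wrist_force: [4.1, 18.4, -1.0]
finger_gap: 40.5
```

```bash
python3 - <<'E'
from h import *
s=read_state(); print(s['clock'],s['eef_pos'],s['wrist_force'],s['moment'])
w=camera('wrist'); save(w,'w18')
E
```

```text
20.825 [ 460.62134681 -103.51795515   57.05620905] [ 4.07736519 18.42471132 -0.97193134] [ 3.39526627 -0.82589968 -0.09833149]
```

View pics/w18.png

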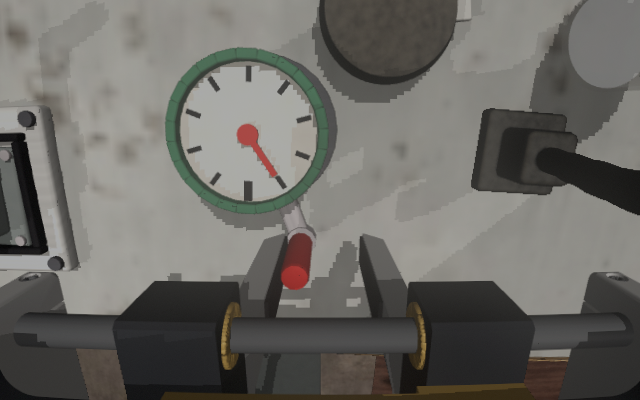

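Emit:
{"method": "jog_arm", "body": {"increments": [[0, -0.7, 0, 0, 0, 0, 4], [0, -1, 0, 0, 0, 0, 4], [0, -1, 0, 0, 0, 0, 4], [0, -1, 0, 0, 0, 0, 4], [0, -1, 0, 0, 0, 0, 4], [0, -1, 0, 0, 0, 0, 4], [0, -1, 0, 0, 0, 0, 4], [0, 0, 0, 0, 0, 0, 4], [0, 0, 0, 0, 0, 0, 4], [0, 0, 0, 0, 0, 0, 4]]}}

```text
clock: 22.12
eef_pos: [456.1, -38.3, 57.0]
eef_rot: [3.142, -0.0, 0.061]
wrist_force: [-0.5, -0.8, -0.1]
finger_gap: 40.0
```

```bash
python3 - <<'E'
from h import *
s=read_state(); print(s['clock'],s['eef_pos'],s['wrist_force'],s['moment'])
w=camera('wrist'); save(w,'w19')
E
```

```text
22.125 [456.10880053 -38.3342259   56.9824789 ] [-0.49046816 -0.80966717 -0.07662972] [ 0.05620477 -0.01963414  0.03711856]
```

View pics/w19.png

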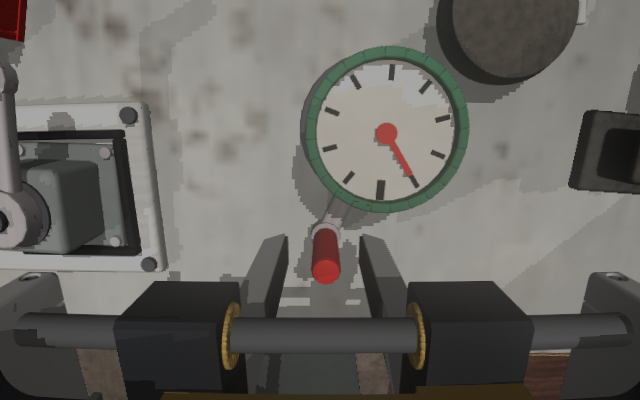

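Emit:
{"method": "jog_arm", "body": {"increments": [[0, 0.7, 0, 0, 0, 0, 4], [0, 0.7, 0, 0, 0, 0, 4], [0, 0.7, 0, 0, 0, 0, 4], [0, 0.7, 0, 0, 0, 0, 4], [0, 0.7, 0, 0, 0, 0, 4], [0, 0.7, 0, 0, 0, 0, 4], [0, 0.7, 0, 0, 0, 0, 4], [0, 0.7, 0, 0, 0, 0, 4], [0, 0.6, 0, 0, 0, 0, 4], [0, 0.3, 0, 0, 0, 0, 4], [0, 0.2, 0, 0, 0, 0, 4], [0, 0, 0, 0, 0, 0, 4]]}}

```text
clock: 23.68
eef_pos: [460.7, -103.6, 57.0]
eef_rot: [-3.139, -0.001, 0.061]
wrist_force: [5.3, 19.4, -1.4]
finger_gap: 40.7
```

Emit:
{"method": "jog_arm", "body": {"increments": [[0, -0.7, 0, 0, 0, 0, 4], [0, -1, 0, 0, 0, 0, 4], [0, -1, 0, 0, 0, 0, 4], [0, -1, 0, 0, 0, 0, 4], [0, -1, 0, 0, 0, 0, 4], [0, -1, 0, 0, 0, 0, 4], [0, -1, 0, 0, 0, 0, 4], [0, 0, 0, 0, 0, 0, 4], [0, 0, 0, 0, 0, 0, 4], [0, 0, 0, 0, 0, 0, 4]]}}

```text
clock: 24.92
eef_pos: [456.1, -38.3, 57.0]
eef_rot: [3.142, -0.0, 0.061]
wrist_force: [-0.2, -0.4, 1.0]
finger_gap: 39.9
```

```bash
python3 - <<'E'
from h import *
s=read_state(); print(s['clock'],s['eef_pos'],s['wrist_force'],s['moment'])
w=camera('wrist'); save(w,'w20')
E
```

```text
24.925 [456.08213978 -38.34694723  56.96212721] [-0.24134201 -0.42948352  0.99244736] [ 0.0163268   0.00332628 -0.017053  ]
```

View pics/w20.png

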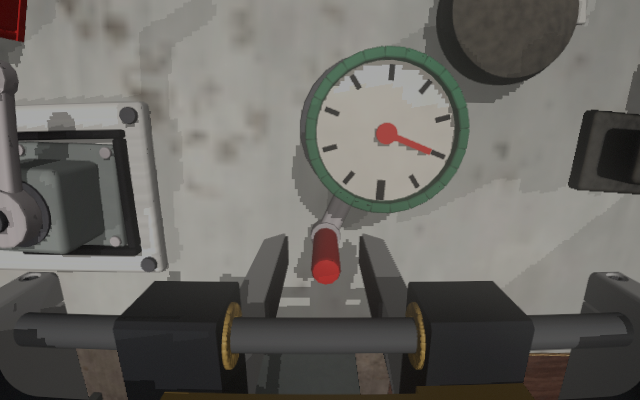

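Two marks (pointer on the mark at (443,157)). Third stroke, then straight up.

Emit:
{"method": "jog_arm", "body": {"increments": [[0, 0.7, 0, 0, 0, 0, 4], [0, 0.7, 0, 0, 0, 0, 4], [0, 0.7, 0, 0, 0, 0, 4], [0, 0.7, 0, 0, 0, 0, 4], [0, 0.7, 0, 0, 0, 0, 4], [0, 0.7, 0, 0, 0, 0, 4], [0, 0.7, 0, 0, 0, 0, 4], [0, 0.7, 0, 0, 0, 0, 4], [0, 0.6, 0, 0, 0, 0, 4], [0, 0.3, 0, 0, 0, 0, 4], [0, 0.2, 0, 0, 0, 0, 4], [0, 0, 0, 0, 0, 0, 4]]}}

```text
clock: 26.48
eef_pos: [460.7, -103.6, 56.9]
eef_rot: [-3.139, -0.001, 0.061]
wrist_force: [4.9, 20.0, -1.9]
finger_gap: 40.0
```

Emit:
{"method": "jog_arm", "body": {"increments": [[0, -0.7, 0, 0, 0, 0, 4], [0, -1, 0, 0, 0, 0, 4], [0, -1, 0, 0, 0, 0, 4], [0, -1, 0, 0, 0, 0, 4], [0, -1, 0, 0, 0, 0, 4], [0, -1, 0, 0, 0, 0, 4], [0, -1, 0, 0, 0, 0, 4], [0, 0, 0, 0, 0, 0, 4], [0, 0, 0, 0, 0, 0, 4], [0, 0, -6, 0, 0, 0, 4], [0, 0, -6, 0, 0, 0, 4], [0, 0, 0, 0, 0, 0, 9.4]]}}

```text
clock: 27.98
eef_pos: [457.7, -38.7, 181.0]
eef_rot: [3.14, -0.007, 0.061]
wrist_force: [0.2, -0.4, -1.2]
finger_gap: 46.8
```

```bash
python3 - <<'E'
from h import *
s=read_state(); print(s['clock'],s['eef_pos'],s['wrist_force'],s['moment'])
w=camera('wrist'); save(w,'w21')
t=camera('top'); a=cv2.resize(t['image'][230:310,225:385],None,fx=5,fy=5,interpolation=cv2.INTER_CUBIC)
cv2.imwrite('pics/t21.png',a[:,:,::-1])
E
```

```text
27.975 [457.70446489 -38.66907482 180.98406569] [ 0.19120112 -0.42805906 -1.18858142] [ 0.00612228 -0.02138981  0.01682843]
```

View pics/w21.png

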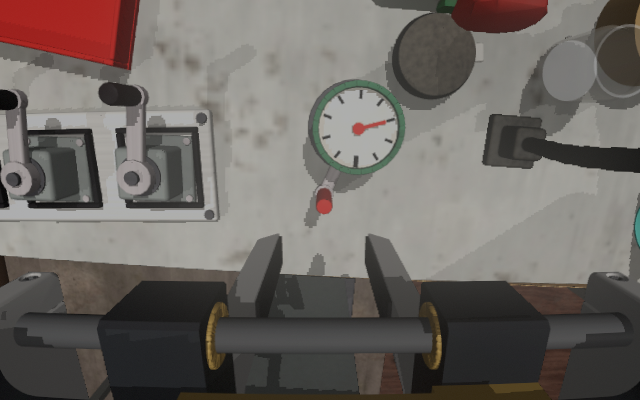

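View pics/t21.png

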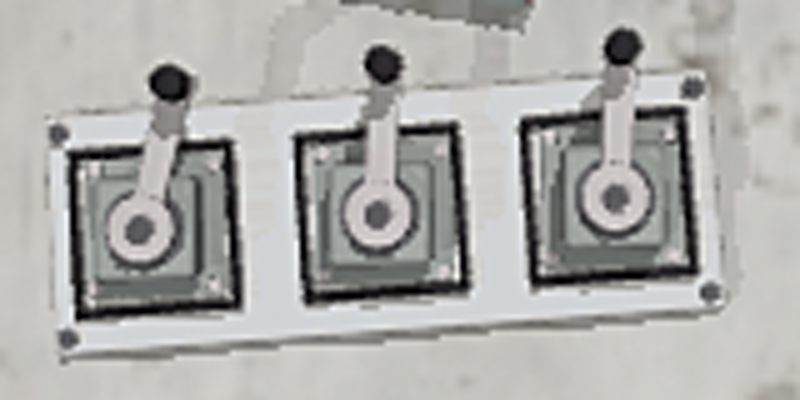

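Emit:
{"method": "jog_arm", "body": {"increments": [[0.41, -5.23, 0, 0, 0, 0, 9.4], [0.41, -5.23, 0, 0, 0, 0, 9.4], [0.41, -5.23, 0, 0, 0, 0, 9.4], [0.41, -5.23, 0, 0, 0, 0, 9.4], [0.41, -5.23, 0, 0, 0, 0, 9.4], [0.41, -5.23, 0, 0, 0, 0, 9.4], [0.41, -5.23, 0, 0, 0, 0, 9.4], [0, 0, 0, 0, 0, 0, 9.4], [0, 0, 0, 0, 0, 0, 9.4]]}}

```text
clock: 29.2
eef_pos: [461.7, 328.3, 175.4]
eef_rot: [3.14, 0.002, 0.062]
wrist_force: [0.5, 0.0, -0.3]
finger_gap: 93.8
```

```bash
python3 - <<'E'
from h import *
s=read_state(); print(s['clock'],s['eef_pos'],s['eef_rot'],s['wrist_force'],s['moment'])
t=camera('top')
print(pix2w(t,225+(138-2)/5,230+(231-2)/5,72))
w=camera('wrist'); save(w,'w22')
E
```

```text
29.2 [461.72823795 328.25913376 175.38385002] [3.14010820e+00 2.31897563e-03 6.18267544e-02] [ 0.53664455  0.01266034 -0.25479816] [ 0.00277299  0.02702886 -0.02286235]
[463.02935786 328.19329417  72.        ]
```

View pics/w22.png

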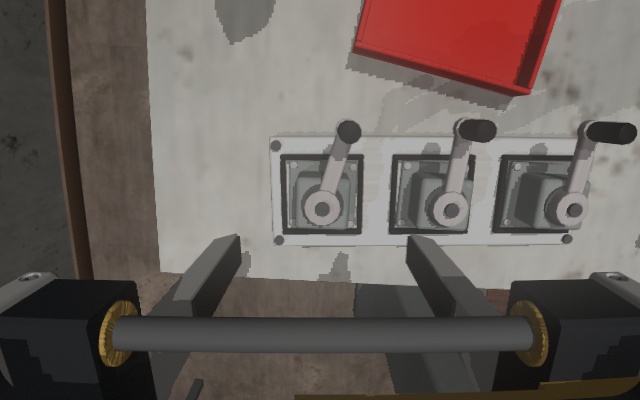

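Emit:
{"method": "jog_arm", "body": {"increments": [[0.15, 0, 4.5, 0, 0, 0, 9.4], [0, 0, 4.5, 0, 0, 0, 9.4], [0, 0, 2.5, 0, 0, 0, 9.4], [0, 0, 0, 0, 0, 0, 9.4], [0, 0, 0, 0, 0, 0, 9.4]]}}

```text
clock: 29.92
eef_pos: [464.3, 329.0, 63.3]
eef_rot: [-3.141, -0.001, 0.061]
wrist_force: [0.2, -0.9, 0.2]
finger_gap: 93.8
```

Emit:
{"method": "jog_arm", "body": {"increments": [[-0.08, 0, 1.0, 0, 0, 0, 9.4], [0, 0, 0.6, 0, 0, 0, 9.4], [0, 0, 0, 0, 0, 0, 9.4]]}}

```text
clock: 30.3
eef_pos: [462.6, 329.0, 45.5]
eef_rot: [3.141, 0.001, 0.062]
wrist_force: [0.5, 0.6, -0.5]
finger_gap: 93.8
```

Emit:
{"method": "jog_arm", "body": {"increments": [[0, 0, 0, 0, 0, 0, 5.5], [0, 0, 0, 0, 0, 0, 5.0], [0, 0, 0, 0, 0, 0, 4.0], [0, 0, 0, 0, 0, 0, 4.0], [0, 0, 0, 0, 0, 0, 4.0], [0, 0, 0, 0, 0, 0, 4.0]], "squeeze": 30}}

```text
clock: 31.05
eef_pos: [462.8, 329.1, 46.0]
eef_rot: [3.142, 0.0, 0.062]
wrist_force: [0.6, -0.1, 0.5]
finger_gap: 46.1
```

```bash
python3 - <<'E'
from h import *
s=read_state(); print(s['clock'],s['eef_pos'],s['eef_rot'],s['wrist_force'],s['finger_gap'])
w=camera('wrist'); save(w,'w23')
E
```

```text
31.05 [462.797126   329.10112083  45.97224345] [3.14154956e+00 1.28116769e-05 6.18125336e-02] [ 0.55819287 -0.09395467  0.54065777] 46.12588468024803
```

View pics/w23.png

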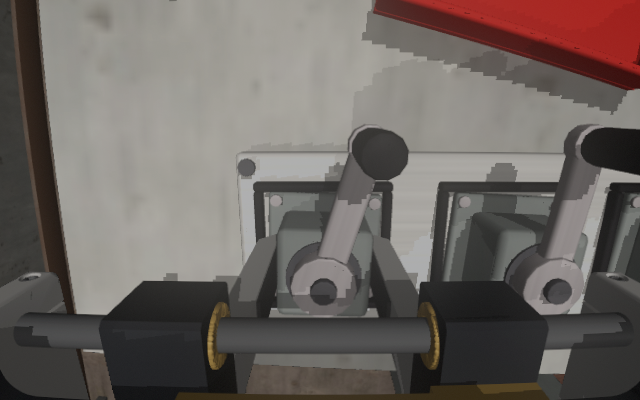

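Emit:
{"method": "jog_arm", "body": {"increments": [[0, 0, -1, 0, 0, 0, 4], [0, 0, -3, 0, 0, 0, 4], [0, 0, -4, 0, 0, 0, 4], [0, 0, -4, 0, 0, 0, 4], [0, 0, 0, 0, 0, 0, 4]]}}

```text
clock: 31.72
eef_pos: [463.6, 329.7, 168.6]
eef_rot: [-3.139, -0.004, 0.062]
wrist_force: [0.7, -0.2, -6.7]
finger_gap: 46.1
```

Emit:
{"method": "jog_arm", "body": {"increments": [[1.88, 1.26, 0, 0, 0, 0, 4], [3.77, 2.51, 0, 0, 0, 0, 4], [3.77, 2.51, 0, 0, 0, 0, 4], [3.77, 2.51, 0, 0, 0, 0, 4], [3.77, 2.51, 0, 0, 0, 0, 4], [1.88, 1.26, 0, 0, 0, 0, 4], [0, 0, 0, 0, 0, 0, 4], [0, 0, 0, 0, 0, 0, 4], [0, 0, 0, 0, 0, 0, 4]]}}

```text
clock: 32.85
eef_pos: [658.0, 215.8, 165.5]
eef_rot: [3.142, 0.001, 0.063]
wrist_force: [-0.1, -0.2, -6.2]
finger_gap: 45.9
```

```bash
python3 - <<'E'
from h import *
s=read_state(); print(s['clock'],s['eef_pos'],s['eef_rot'],s['wrist_force'],s['finger_gap'])
w=camera('wrist'); save(w,'w24'); w=camera('scene'); save(w,'s24')
E
```

```text
32.85 [658.02942905 215.81291351 165.48552062] [3.14150076e+00 8.03481714e-04 6.25296080e-02] [-0.08704752 -0.20263658 -6.21581632] 45.93521466137307
```

View pics/w24.png

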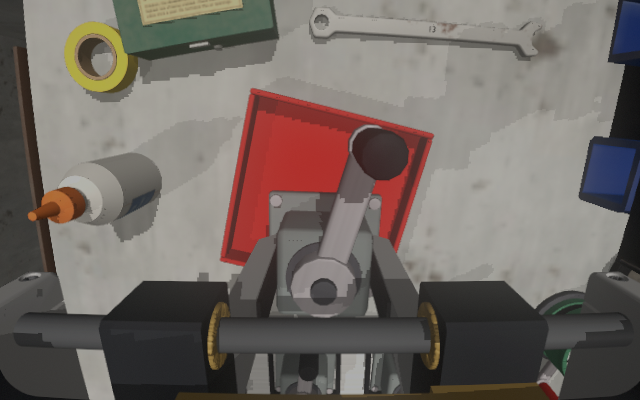

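View pics/s24.png

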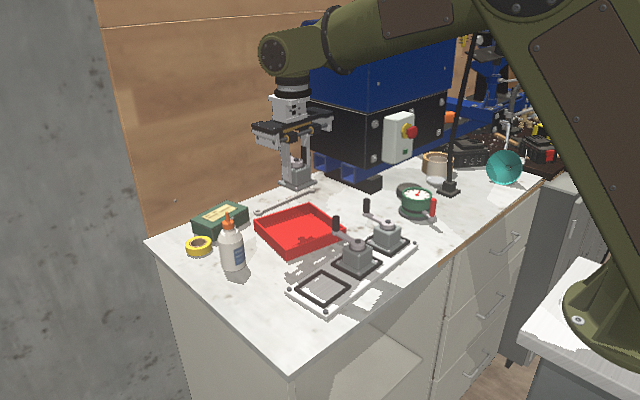

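Emit:
{"method": "jog_arm", "body": {"increments": [[0, 0, 4, 0, 0, 0, 4], [0, 0, 4, 0, 0, 0, 4], [0, 0, 3, 0, 0, 0, 4], [0, 0, 0.9, 0, 0, 0, 4], [0, 0, 0, 0, 0, 0, 4], [0, 0, 0, 0, 0, 0, 4]]}}

```text
clock: 33.7
eef_pos: [659.3, 215.7, 48.8]
eef_rot: [-3.141, -0.003, 0.062]
wrist_force: [0.1, -0.5, -5.5]
finger_gap: 45.9
```

Emit:
{"method": "jog_arm", "body": {"increments": [[0, 0, 0.3, 0, 0, 0, 4], [0, 0, 0.2, 0, 0, 0, 4], [0, 0, 0, 0, 0, 0, 4]]}}

```text
clock: 34.08
eef_pos: [658.5, 215.3, 41.9]
eef_rot: [3.142, 0.0, 0.062]
wrist_force: [-0.3, -0.4, -6.1]
finger_gap: 46.2
```

Emit:
{"method": "jog_arm", "body": {"increments": [[0, 0, 0.15, 0, 0, 0, 4], [0, 0, 0.1, 0, 0, 0, 4], [0, 0, 0, 0, 0, 0, 4]]}}

```text
clock: 34.45
eef_pos: [658.5, 215.4, 39.3]
eef_rot: [3.142, 0.0, 0.062]
wrist_force: [0.3, 0.2, -6.0]
finger_gap: 46.1
```

Emit:
{"method": "jog_arm", "body": {"increments": [[0, 0, 0.1, 0, 0, 0, 4], [0, 0, 0, 0, 0, 0, 4]]}}

```text
clock: 34.7
eef_pos: [658.7, 215.4, 39.0]
eef_rot: [-3.142, -0.0, 0.062]
wrist_force: [-2.4, -0.9, 0.3]
finger_gap: 45.9
```

Emit:
{"method": "jog_arm", "body": {"increments": [[0, 0, 0, 0, 0, 0, 6], [0, 0, 0, 0, 0, 0, 8], [0, 0, 0, 0, 0, 0, 8.6], [0, 0, 0, 0, 0, 0, 8.6], [0, 0, 0, 0, 0, 0, 8.6]]}}

```text
clock: 35.33
eef_pos: [658.6, 215.4, 38.5]
eef_rot: [-3.142, -0.0, 0.062]
wrist_force: [0.0, -0.9, -0.1]
finger_gap: 85.7
```

```bash
python3 - <<'E'
from h import *
s=read_state(); print(s['clock'],s['eef_pos'],s['eef_rot'],s['wrist_force'],s['finger_gap'])
w=camera('wrist'); save(w,'w25')
E
```

```text
35.325 [658.61514546 215.41547201  38.48048207] [-3.14155662e+00 -8.47810805e-05  6.17568450e-02] [ 0.00137079 -0.93887793 -0.12357615] 85.73279264298965
```

View pics/w25.png

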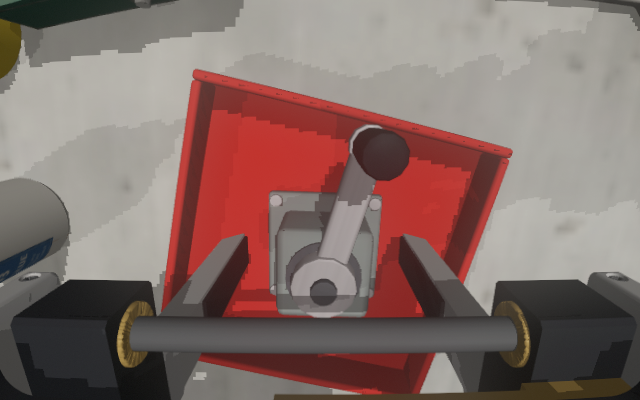

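Emit:
{"method": "jog_arm", "body": {"increments": [[0, 0, -2, 0, 0, 0, 8.6], [0, 0, -4, 0, 0, 0, 8.6], [0, 0, -5, 0, 0, 0, 8.6], [0, 0, -5, 0, 0, 0, 8.6], [-5, 0, -3, 0, 0, 0, 8.6], [-5, 0, 0, 0, 0, 0, 8.6], [-5, 2, 0, 0, 0, 0, 8.6], [-5, 4, 0, 0, 0, 0, 8.6], [-5, 4, 0, 0, 0, 0, 8.6], [0, 5, 0, 0, 0, 0, 8.6], [0, 0, 0, 0, 0, 0, 8.6], [0, 0, 0, 0, 0, 0, 8.6], [0, 0, 0, 0, 0, 0, 8.6]]}}

```text
clock: 37.0
eef_pos: [420.7, 53.1, 228.7]
eef_rot: [-3.141, -0.0, 0.063]
wrist_force: [-1.1, -0.5, 0.6]
finger_gap: 86.1
```

```bash
python3 - <<'E'
from h import *
s=read_state(); print(s['clock'],s['eef_pos'],s['wrist_force'],s['qd'])
t=camera('top'); save(t,'t26'); w=camera('scene'); save(w,'s26')
im=t['image'][90:310,190:470]; cv2.imwrite('pics/t26c.png',cv2.resize(im,None,fx=2.7,fy=2.7,interpolation=cv2.INTER_CUBIC)[:,:,::-1])
print(w2pix(t,[658.5,215.4,65]))
E
```

```text
37.0 [420.68540894  53.12989322 228.67750058] [-1.10403151 -0.49470854  0.55227034] [ 0.00063011  0.00528137  0.00289988 -0.00082868 -0.00190824 -0.00368725]
(np.float64(303.0081872269144), np.float64(187.57427032750456))
```

View pics/t26c.png

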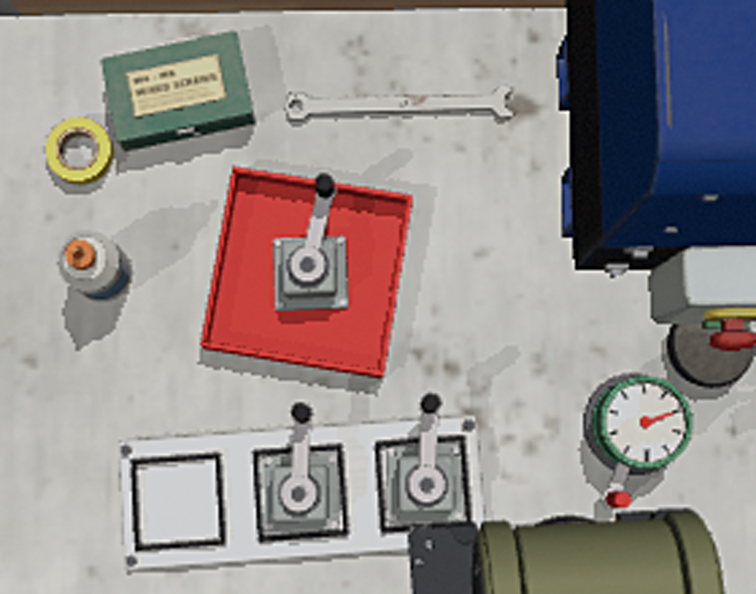

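View pics/s26.png

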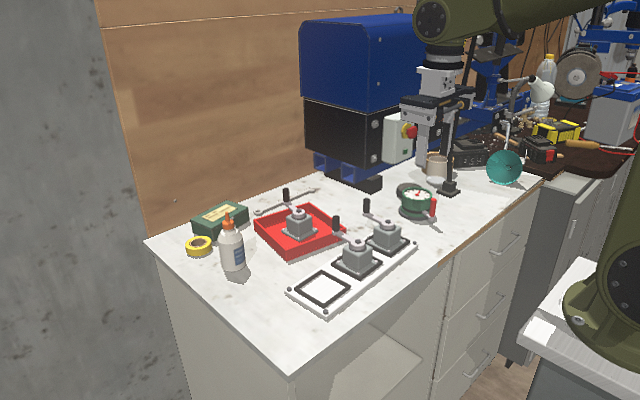

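The worn pivot stands centred in the tray (hub about (307,265) in the crop). The sound pair are in their nests, the counter shows three marks with its lever back, and the bottle and spanner have not moved.

```bash
python3 -c "
from h import *
print(sign_off()); print(read_state()['clock'])"
```

```text
the job is handed in; nothing more can be done
None
the job is handed in; nothing more can be done
```

I finished the job and handed it in at about 37 s of robot time; `sign_off()` gave no verdict.

- **Pivot checks:** I rocked all three levers from left to right, each to its left stop and then its right stop. The left pivot is the worn one: its pin moved about 17 mm each way. The middle and right pins stopped after about 5 mm. At every stop the foot began to turn in its nest. Contact forces were too close to noise to show most stops, so I judged them from the pictures.
- **Counter:** I pulled three full strokes to the end stop, which pushed back with about 19 N each time. After each stroke the lever sprang back, and the pointer stood exactly three marks on at the end.
- **Worn pivot:** It stands upright and released in the middle of the red tray. By the camera and arm readings it is within a few millimetres of the tray's centre.
- **Last pictures:** Both sound pivots are still in their nests, and the glue bottle and spanner are where they were. The gripper is clear of everything. None of these checks failed or disagreed.

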